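# Turn a lens carrier face-down with the flipper fixture

## Task

Turn the aluminium lens carrier over with the flipper fixture: lay the half-raised flipper plate all the way back, press the carrier face-up into its pocket until it sits home under the two sprung rollers, and let go of it. Then swing the flipper plate all the way over by its handle with the carrier still in it, and push the ejector plunger, now on top, through its full stroke so that the carrier drops and lies flat, face-down, in the second nest. Leave the flipper plate over, let the plunger spring back, and leave the petri dish, the red-lidded pot and the white jar where they are.

Things in the scene. Friction and masses are not known exactly. Their poses are not given: they have to be found in the camera images.
- carrier_centre (a point): Centre of the loose aluminium lens carrier, 90 x 56 x 16 mm (its x, y, z), about 0.12 kg, on the bench in front of the fixture. z points out of its face (six round dark-rimmed lenses in two rows of three, flush); the back is plain. A half turn in plan is the same. Grip it across its 56 mm width at mid-length: pocket and nest are open for fingers there.
- hinge (a point): Middle of the fixture's hinge axis, 56 mm above the bench. The fixture is fixed; its place and yaw vary. x runs along the hinge, y to the loading side, z up; the second nest is on the -y side. Base plate 124 x 196 x 6 mm centred below; all fixed parts are under 65 mm high. Hinge knuckles stand at x = +-39 to 61 mm, the middle is open.
- flipper (a joint): Angle of the flipper plate, rad: 0 = laid fully back on the loading side (pocket up), 1.57 = upright, 3.14 = fully over, level above the second nest (pocket down). Stiff hinge: the plate stays where it is left (0.2 N m friction; 2 to 5 N at the handle; with the carrier in it, it may sink slowly near level). Starts half raised.
- pocket (a point): Where the carrier's centre lies when seated in the pocket, axes of the flipper plate (as the fixture's at joint 0); in the plate's frame, whose origin is the hinge, at 0, 55, -14 mm. Carrier's long side along x. Pocket floor 8 mm under this point; corner guides 10 mm high, 2 mm play all round. Plate 124 mm along x, y 18 to 90 mm, 6 mm thick.
- roller (a point): Middle of one of the two sprung white rollers (14 mm diameter, 22 mm long) at the pocket's ends, x = +-49 mm, 12.5 mm higher than the pocket's centre. The carrier, pressed straight down with 7 to 10 N, pushes them aside about 21 mm before it is home; at the end they snap over the edges of its face and hold it while it is turned.
- handle (a point): Middle of the plate's handle, a grey ribbed tab 18 mm wide (along the hinge axis), 12 mm thick, 90 to 130 mm from the hinge. In the plate's frame at 0, 118, -28 mm; turns with the plate: 28 mm over the bench at joint 0, 84 mm at 3.14. Pinched along the hinge axis it pivots between the fingers, so the hand may point down all through the swing.
- plunger (a joint): Stroke of the ejector plunger, m: 0 = out (at rest), 0.010 = fully pushed. Sprung: 1.5 N at rest, 4 N at full stroke, and some 5 to 8 N more while it pushes the carrier out of the rollers.
- plunger_head (a point): Middle of the outer face of the plunger's round black head, 28 mm diameter, in the middle of the back of the flipper plate. With the plate fully over it is on top, 102.5 mm above the bench, and is pushed straight down 10 mm.
- nest (a point): Where the carrier's centre lies when it rests in the second nest, 58 mm above the bench, axes as the fixture's (long side along x). The nest has a flat floor at 50 mm and four corner guides 14 mm high with 3.5 mm play all round. With the plate over, the carrier hangs 12 mm higher until it is ejected.
- dish_centre (a point): Centre of a closed petri dish lying flat on the bench, 58 mm diameter, 13 mm high: a bystander.
- pot_centre (a point): Centre of an upright sample pot with a red lid, 46 mm diameter, 57 mm high: a bystander.
- jar_centre (a point): Centre of an upright white screw jar with a purple label, 67 mm diameter, 66 mm high, near the nest's outer end: a bystander.

How it is judged:
On the way, in this order (a step that is already met when the one before it is completed fails the run):
1. the carrier is seated face-up in the pocket of the flipper plate, which is laid back, and let go (value of joint flipper below 0.12 rad and distance between carrier_centre and pocket below 0.0045 m and angle between the x axis of carrier_centre and the x axis of pocket, either way round below 0.1 rad and angle between carrier_centre's own z axis and vertical below 0.15 rad and contact force between the fingers and carrier below 0.1 N), for 0.2 s.
2. the flipper plate is fully over with the carrier still in its pocket (value of joint flipper above 3.04 rad and distance between carrier_centre and pocket below 0.006 m), for 0.2 s.
3. the ejector plunger is pushed fully in (value of joint plunger above 0.0088 m and value of joint flipper above 3 rad), for 0.05 s.
At the end, for the whole second after the job is handed in: The carrier lies face-down and flat (within 0.08 rad) on the floor of the second nest, within 6 mm of its centre and 2.5 mm of its height, square to it within 0.12 rad and at rest; the flipper plate is still fully over (above 3.0 rad) and the plunger has sprung back (under 2 mm) (horizontal distance between carrier_centre and nest below 0.006 m and z of carrier_centre in the frame of nest between -0.0025 and 0.0025 m and angle between carrier_centre's own z axis and vertical above 3.06 rad and angle between the x axis of carrier_centre and the x axis of nest, either way round below 0.12 rad and linear speed of carrier below 0.01 m/s and value of joint flipper above 3 rad and value of joint plunger below 0.002 m); the robot touches nothing.
It fails at once if the petri dish, the pot or the jar is pushed more than 30 mm away (distance of any of dish_centre, pot_centre, jar_centre from where it was at the start of the episode above 0.03 m).
It fails at once if the pot or the jar is tipped over (angle between any of pot_centre, jar_centre's own z axis and vertical above 0.5 rad).
It also fails if it takes over 72 s, if anything falls off the work surface, if the arm or the gripper's body presses on something with over 40 N, if the wrist force passes 120 N, or if a joint passes its speed limit or range.

## Robot

A 6-joint arm with a two-finger parallel gripper is mounted at the origin on a cart in front of the work surface, level with it; the furniture and walls round the work are solid. World frame = base frame: x ahead of the robot, y to its left, z up, the work surface at z = 0. Lengths are in m, angles in rad, forces in N, time in s.
With the tool pointing down it reaches from about 0.375 to 0.9 m from the base axis. Payload 3.1 kg.
Tool frame: the origin (TCP) lies midway between the tips of the shut fingers; the grasp point (between the pads) lies arm.tcp_to_grasp behind it (arm.tcp_to_grasp is the distance from the TCP to the grasp point, in m); z points along the fingers, y is the direction in which the jaws open and shut (so a half turn about z gives the same grasp; the last joint's range is limited). The gripper opens to 85 mm and grips with 20 to 120 N. Pads are 22 mm wide; open, the fingers measure 114 mm over their backs; the gripper's body (76 mm by 85 mm) begins 54 mm behind the grasp point. The pads swing forward as they close: fully open they stand 13 mm farther back than shut.
Start: joints at [-1.321, 0.527, 1.433, -0, 1.181, -0.178], TCP at [0.26, -0.568, 0.231] pointing down, gripper open.
Joint ranges: [-3.08, 3.08], [-0.75, 2.2], [0.22, 2.44], [-1.43, 4.57], [0, 2.65], [-2.85, 2.85]. Speed limits (rad/s): [2.79, 2.79, 3.14, 3.14, 3.14, 3.14].

## Interface

Orientations are given as a rotation vector (axis times angle).
In Python, from station import arm, imaging, job_done gives the robot as it stands. The module is installed in compiled form; this text tells all that it offers.
- The arm moves only by the shell command python3 -m inch 'ROWS' [FORCE]. ROWS is JSON, a list that holds one entry, the list of rows, each a list of 7 numbers: the shift along the tool's x, y, z in m, then the turn, a rotation vector about the tool's x, y, z in degrees, then the gripper command: -1 is shut, 1 is fully open, values between are in proportion. A call has 1 to 10 rows; each row is the pose to reach, as a shift and turn from the pose commanded when the call began, along the tool's axes at that moment; what a row does not reach only later rows make up. A row lasts 1/8 s, in which the tool goes at most 62.5 mm and 10.7 degrees, less where a joint would pass 70% of its speed; a pose out of reach is approached as far as the arm can. A call with a gripper value outside its range is refused whole. The fingers move at their own pace and stop on an object; FORCE is the grip in N (left out, the last holds). Time passes only in rows, so rows that repeat a pose let the fingers close. It gives the time, the measured TCP pose, the force and the opening at its end, in the units of the state.
- arm.get_obs(): the state, without advancing time (a new reading comes with each control period).
- imaging.get_image(name): name is "side" or "top"; returns a dict with "color" (384x512x3 uint8, red, green, blue), "intrinsics" (3x3 intrinsics, pixels), "D" ([k1, k2, p1, p2, k3] as OpenCV has them; the pictures are not rectified), "T" (4x4, takes a point from camera to world coordinates). Camera axes: x right, y down, z forward; pixel columns grow to the right and rows downward; lengths in m; the calibration is good to about 2 mm. A picture is of the moment at which its call begins. There is no depth.
- job_done(): hands the job in, once; it reports no verdict.
The state is a dict: "clock": time; "q": joint angles; "qd": joint speeds; "effort": joint torques, N m; "eef_pos": TCP position; "orientation": TCP orientation; "wrist_force": force on the tool from outside, world axes, zero at the start; "torque": the same for the moment, N m; "opening": finger opening in m.
Only numpy, scipy, OpenCV 4.12 (cv2) and the standard library are available. Lean on these libraries where they do the work, as an engineer would, in place of code of your own. Each camera call takes 0.05 s, during which the arm holds its last target.

## Working session

There is one attempt and no reset: what is moved stays moved. The work goes in short steps, Python scripts to look and compute and a shell command to move; the robot and the scene stay as the last step left them, time stands still between calls to the robot, and variables do not carry over. Pictures are saved under pics/ and viewed, and the job is handed in when it is done.

```bash
mkdir -p pics; ls
python3 - <<'E'
from station import arm, imaging
import cv2, numpy as np
print(arm.get_obs(), arm.tcp_to_grasp)
for n in("side","top"):
    d=imaging.get_image(n)
    cv2.imwrite(f"pics/{n}0.png",d["color"][:,:,::-1])
    np.savez(f"pics/{n}0.npz",**d)
    print(n,d["intrinsics"],d["D"],d["T"])
E
```

```text
pics
{'clock': 0.0, 'q': array([-1.32050521e+00,  5.28495990e-01,  1.43389386e+00,  4.10135766e-05,
        1.18139051e+00, -1.78470797e-01]), 'qd': array([-0.00054467, -0.00115041, -0.00035153,  0.00058907, -0.00142998,
        0.0006233 ]), 'effort': array([-1.52652323e-03, -4.42351234e+01, -1.78027689e+01, -1.90808678e-04,
        8.63697322e-03,  6.51300411e-06]), 'eef_pos': array([ 0.25971627, -0.56770401,  0.23031798]), 'orientation': array([-3.06754382e+00, -6.67861227e-01,  6.37964552e-05]), 'wrist_force': array([-0.28681443, -0.5888763 ,  0.17510881]), 'torque': array([ 0.02667301, -0.04858127,  0.01088788]), 'opening': 0.08517921439380971} 0.0187
side [[369.35356417   0.         251.06707155]
 [  0.         369.35356417 196.70937698]
 [  0.           0.           1.        ]] [-0.08359657  0.          0.          0.          0.        ] [[-0.99793691 -0.02105637  0.06065106  0.42894721]
 [-0.0633559   0.47585948 -0.87723645  0.5255562 ]
 [-0.01038997 -0.87926923 -0.47621178  0.47243602]
 [ 0.          0.          0.          1.        ]]
top [[475.03007378   0.         260.36060735]
 [  0.         475.03007378 191.32647842]
 [  0.           0.           1.        ]] [-0.08982286  0.          0.          0.          0.        ] [[-1.19444227e-05 -9.97286729e-01  7.36150798e-02  4.35127250e-01]
 [-9.99989237e-01  3.53457998e-04  4.62615374e-03 -2.05654665e-01]
 [-4.63962157e-03 -7.36142322e-02 -9.97275999e-01  9.69481200e-01]
 [ 0.00000000e+00  0.00000000e+00  0.00000000e+00  1.00000000e+00]]
```

View pics/side0.png

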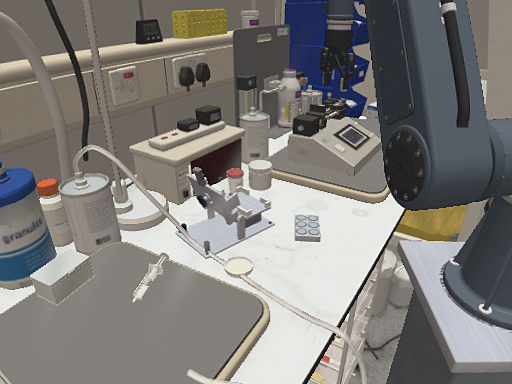

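View pics/top0.png

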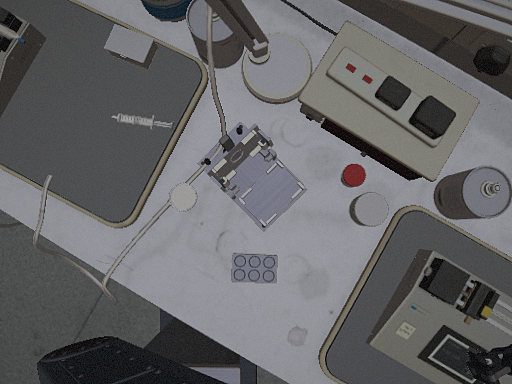

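Run:
```python
import cv2
a=cv2.imread("pics/top0.png");b=cv2.imread("pics/side0.png")
cv2.imwrite("pics/topz.png",cv2.resize(a[110:300,160:400],None,fx=3.3,fy=3.15,interpolation=cv2.INTER_CUBIC))
cv2.imwrite("pics/sidez.png",cv2.resize(b[150:290,160:340],None,fx=4.2,fy=4.2,interpolation=cv2.INTER_CUBIC))
```

```text
(no output)
```

View pics/topz.png

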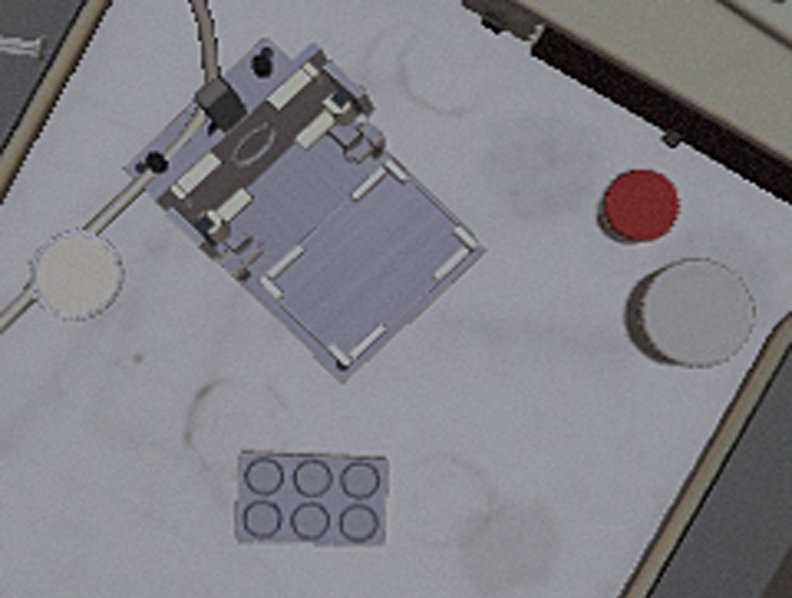

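View pics/sidez.png

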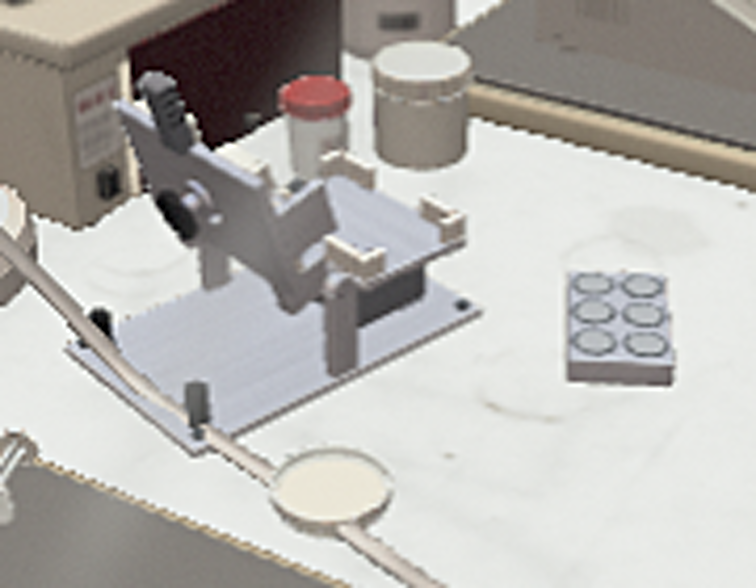

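```bash
cat > h.py <<'E'
import numpy as np, cv2
from scipy.optimize import least_squares
def load(n): return dict(np.load(f"pics/{n}.npz"))
def proj(d,P):
    T=np.linalg.inv(d["T"]); r,_=cv2.Rodrigues(T[:3,:3])
    return cv2.projectPoints(np.asarray(P,float).reshape(-1,1,3),r,T[:3,3],d["intrinsics"],d["D"])[0].reshape(-1,2)
def ray(d,uv,z):
    p=cv2.undistortPoints(np.array(uv,float).reshape(-1,1,2),d["intrinsics"],d["D"]).reshape(-1,2)
    R=d["T"][:3,:3];t=d["T"][:3,3]
    v=np.c_[p,np.ones(len(p))]@R.T
    return t+v*((z-t[2])/v[:,2])[:,None]
def place(p,L):
    c,s=np.cos(p[2]),np.sin(p[2]); L=np.asarray(L,float).reshape(-1,3)
    return np.c_[p[0]+c*L[:,0]-s*L[:,1],p[1]+s*L[:,0]+c*L[:,1],L[:,2]]
E
python3 - <<'E'
from h import *
t,s=load("top0"),load("side0")
zt=lambda u:[u[0]/3.3+160,u[1]/3.15+110]
zs=lambda u:[u[0]/4.2+160,u[1]/4.2+150]
L=[[.062,.098,.006],[-.062,.098,.006],[-.062,-.098,.006]]
ut=[zt((265,38)),zt((125,170)),zt((343,382))]; us=[zs((65,350)),zs((195,453)),zs((482,312))]
for nm,obs in (("top",[(t,ut)]),("side",[(s,us)]),("both",[(t,ut),(s,us)])):
    f=lambda p:np.concatenate([(proj(d,place(p,L))-u).ravel() for d,u in obs])
    r=least_squares(f,[.45,-.18,-.8]); print(nm,r.x,r.fun.round(1))
fx=r.x
# carrier
C=[[-.045,-.028,.016],[.045,-.028,.016],[.045,.028,.016],[-.045,.028,.016]]
lens=lambda u:u
ct=[zt(u) for u in((387,458),(239,452),(235,542),(385,546))]
g=lambda p:(proj(t,place(p,C))-ct).ravel()
r=least_squares(g,[.3,-.2,np.pi/2]);print(r.x,r.fun.round(1))
np.savez("fit0.npz",fx=fx,ca=r.x)
ca=r.x
# overlay with joint a
import sys
for n,d in(("top",t),("side",s)):
    im=cv2.resize(d["color"][:,:,::-1],None,fx=4,fy=4,interpolation=cv2.INTER_CUBIC)
    def poly(P,col):
        q=((proj(d,P)+.5)*4-.5).round().astype(int); cv2.polylines(im,[q.reshape(-1,1,2)],True,col,1)
    poly(place(fx,[[.062,.098,.006],[-.062,.098,.006],[-.062,-.098,.006],[.062,-.098,.006]]),(0,0,255))
    poly(place(fx,[[.045,-.083,.05],[.045,-.027,.05],[-.045,-.027,.05],[-.045,-.083,.05]]),(0,255,0))
    poly(place(fx,[[.062,0,.056],[-.062,0,.056]]),(255,0,0))
    for z in(0,.016):poly(place(ca,[[a,b,z] for a,b,_ in C]),(0,0,255))
    for a,col in((.6,(0,255,255)),(.8,(255,255,0)),(1.0,(255,0,255))):
        def R(L):return [[x,y*np.cos(a)-z*np.sin(a),.056+y*np.sin(a)+z*np.cos(a)] for x,y,z in L]
        poly(place(fx,R([[.062,.018,-.022],[.062,.09,-.022],[-.062,.09,-.022],[-.062,.018,-.022]])),col)
    c=proj(d,place(fx,[[0,0,.03]]))[0]*4;x,y=c.astype(int)
    cv2.imwrite(f"pics/ov_{n}.png",im[y-280:y+320,x-380:x+420])
E
```

```text
top [ 0.53700537 -0.18481526 -0.79183606] [ 0.1 -0.4 -0.7 -0.4  0.6  0.8]
side [ 0.5364287  -0.17925463 -0.79130775] [-0.6 -0.4 -0.   0.6  0.7 -0.6]
both [ 0.53699948 -0.18354618 -0.79141487] [-0.5 -0.4 -1.3 -0.3 -0.   0.8 -0.4 -1.5  0.  -0.7  0.4 -1.6]
[ 0.35108772 -0.18931432  1.53727463] [ 0.1 -0.1 -0.1  0.2  0.1 -0.2 -0.2  0.1]
```

View pics/ov_top.png

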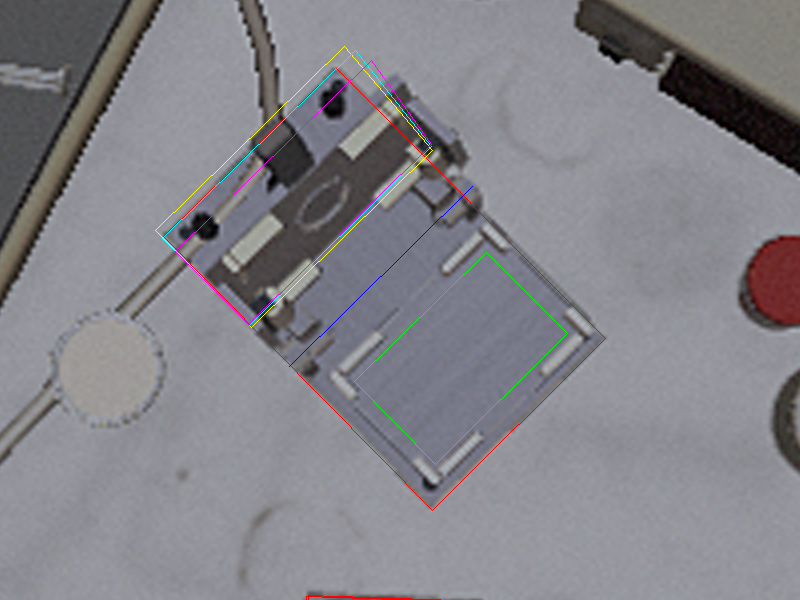

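View pics/ov_side.png

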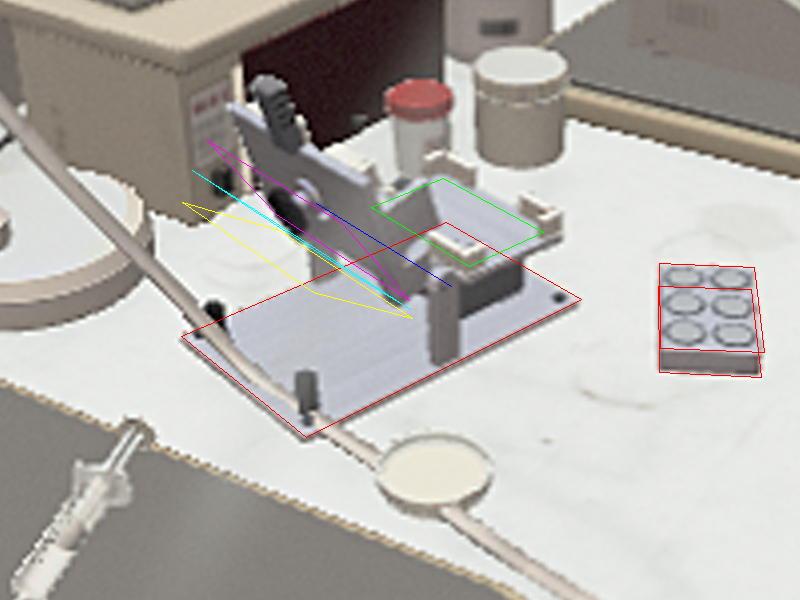

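Run:
```python
from h import *
t,s=load("top0"),load("side0")
def crop(d,x0,y0,w,h,k,name):
    im=d["color"][y0:y0+h,x0:x0+w,::-1]
    im=cv2.resize(im,(w*k,h*k),interpolation=cv2.INTER_CUBIC)
    im=cv2.convertScaleAbs(im,alpha=1.4)
    for i in range(0,w,10): cv2.putText(im,str(x0+i),(i*k,8),0,.3,(0,0,255),1); cv2.line(im,(i*k+k//2,10),(i*k+k//2,14),(0,0,255),1)
    for i in range(0,h,10): cv2.putText(im,str(y0+i),(0,i*k+k//2),0,.3,(0,0,255),1)
    cv2.imwrite(f"pics/{name}.png",im)
crop(t,190,110,125,125,6-1,"ct")
crop(s,170,160,130,105,6,"cs")
crop(t,220,245,70,50,10,"cc")
```

```text
(no output)
```

View pics/ct.png

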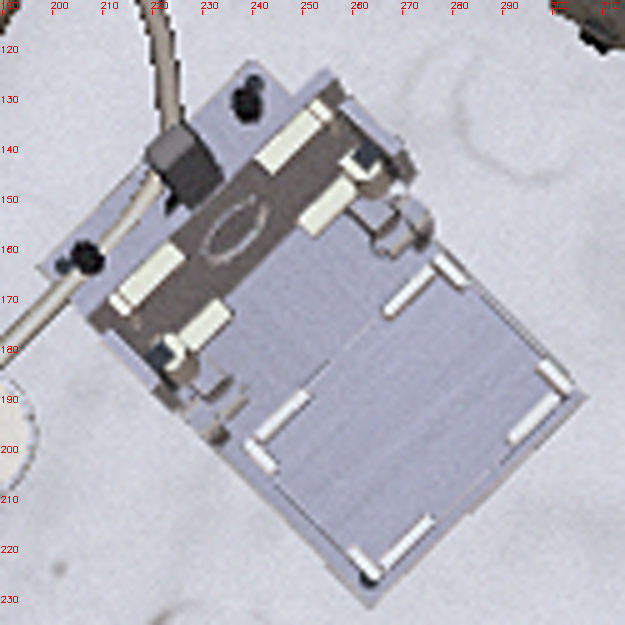

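View pics/cs.png

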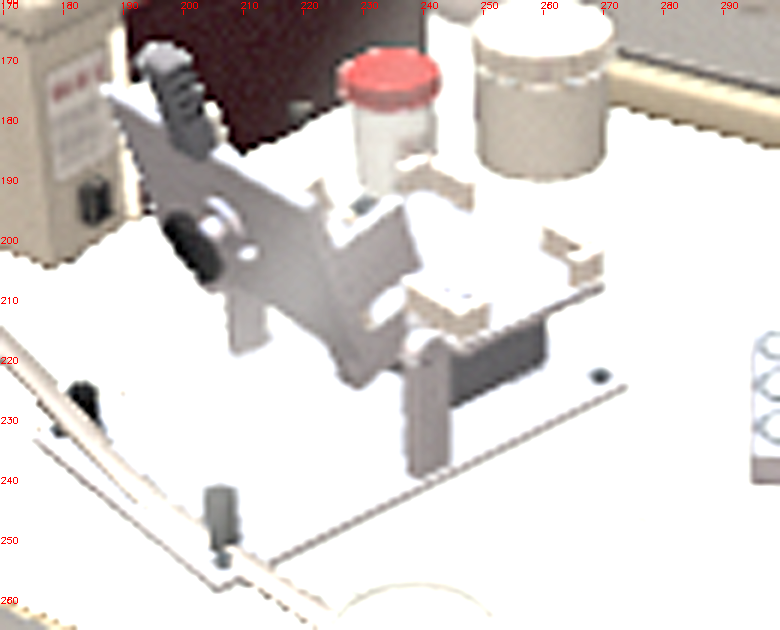

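View pics/cc.png

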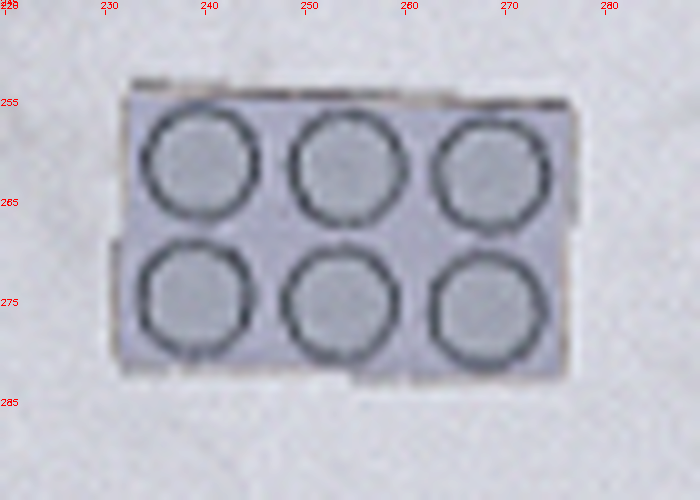

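Run:
```python
from h import *
t,s=load("top0"),load("side0")
L=np.array([[.062,.098,.006],[-.062,.098,.006],[-.062,-.098,.006]])
L0=L*[1,1,0]
ut=[(239.6,121.6),(197.2,163.2),(263.6,231.0)]; us=[(175.4,232.9),(205.9,257.9),(273.8,224.1)]
for nm,obs in (("top",[(t,ut,L)]),("side0",[(s,us,L0)]),("side6",[(s,us,L)]),("both",[(t,ut,L),(s,us,L0)])):
    f=lambda p:np.concatenate([(proj(d,place(p,l))-u).ravel() for d,u,l in obs])
    r=least_squares(f,[.45,-.18,-.8]); print(nm,r.x,r.fun.round(1))
    if nm=="both": fx=r.x
n=ray(t,[(270.6,193.2)],.064)[0]; print("nest seen",n, "pred",place(fx,[[0,-.055,.058]]))
c=np.array([(200,163),(348,169),(492,175),(196,299),(341,305),(488,309)])/10+[219.55,244.55]
W=ray(t,c,.016); m=W.mean(0); d=(W[2]+W[5]-W[0]-W[3])[:2]
print("carrier",m,np.arctan2(d[1],d[0]))
np.savez("fit0.npz",fx=fx,ca=[m[0],m[1],np.arctan2(d[1],d[0])])
# handle joint fit: side handle tab & plate corners
us=np.array([(105,88),(353,385)])/6+[169.6,159.6]  # plate far-edge corner (+x), near-hinge corner (-x) in side
for a in np.arange(1,1.6,.1):
    def R(L):return [[x,y*np.cos(a)-z*np.sin(a),.056+y*np.sin(a)+z*np.cos(a)] for x,y,z in L]
    P=place(fx,R([[.062,.09,-.028],[-.062,.018,-.028],[0,.130,-.028],[0,.09,-.028]]))
    print(round(a,1),proj(s,P).round(1).tolist(),proj(t,P).round(1).tolist())
for nm,uv,z in(("dish",(182,196),.013),("pot",(354,175),.057),("jar",(371,209),.066)): print(nm,ray(t,[uv],z)[0], "fixture frame",place([0,0,-fx[2]],[ray(t,[uv],z)[0]-[fx[0],fx[1],0]]))
# hose: top px -> epipolar in side
for uv in((221,130),(217,150),(200,170)):
    for z in(.0,.02,.05,.1): print(uv,z,proj(s,ray(t,[uv],z)).round(0))
```

```text
top [ 0.53805473 -0.1836436  -0.79125134] [ 0.2 -0.5 -0.6 -0.1  0.3  0.5]
side0 [ 0.53913508 -0.18813702 -0.79368104] [-0.4 -0.1 -0.   0.1  0.5 -0.2]
side6 [ 0.53771135 -0.18005714 -0.79094203] [-1.  -0.2 -0.1  0.3  1.1 -0.6]
both [ 0.5383479  -0.1846355  -0.79215608] [ 0.8 -0.6 -0.1 -0.3  0.8  0.4 -0.5  0.8  0.2  1.2  0.8  0.5]
nest seen [ 0.49836999 -0.22101887  0.064     ] pred [[ 0.49919509 -0.22326266  0.058     ]]
carrier [ 0.35179536 -0.18847602  0.016     ] -1.6074958334074103
1.0 [[179.4, 184.6], [229.8, 224.8], [184.6, 183.1], [195.1, 194.6]] [[247.4, 117.5], [216.8, 183.1], [212.9, 129.0], [223.1, 141.1]]
1.1 [[181.6, 180.9], [229.8, 223.4], [188.4, 177.5], [197.5, 190.7]] [[249.8, 119.1], [216.6, 183.0], [216.3, 131.9], [225.2, 142.9]]
1.2 [[184.1, 177.3], [229.9, 222.0], [192.6, 172.4], [200.1, 186.9]] [[252.4, 121.0], [216.7, 183.0], [220.2, 135.4], [227.7, 145.0]]
1.3 [[186.9, 174.0], [230.1, 220.5], [197.2, 167.7], [203.0, 183.4]] [[255.4, 123.4], [216.8, 183.2], [224.6, 139.4], [230.5, 147.5]]
1.4 [[189.8, 171.0], [230.5, 219.1], [202.0, 163.5], [206.1, 180.2]] [[258
[... 270 characters left out ...]
, 132.2], [217.9, 184.4], [239.7, 153.8], [240.3, 156.8]]
dish [ 0.49630187 -0.04260702  0.013     ] fixture frame [[-0.13063513  0.06981705  0.013     ]]
pot [ 0.53411763 -0.38273713  0.057     ] fixture frame [[ 0.13805148 -0.14214057  0.057     ]]
jar [ 0.46790508 -0.41272762  0.066     ] fixture frame [[ 0.11289891 -0.21033793  0.066     ]]
(221, 130) 0.0 [[178. 244.]]
(221, 130) 0.02 [[179. 236.]]
(221, 130) 0.05 [[181. 224.]]
(221, 130) 0.1 [[184. 203.]]
(217, 150) 0.0 [[197. 247.]]
(217, 150) 0.02 [[197. 239.]]
(217, 150) 0.05 [[199. 227.]]
(217, 150) 0.1 [[201. 205.]]
(200, 170) 0.0 [[213. 258.]]
(200, 170) 0.02 [[214. 249.]]
(200, 170) 0.05 [[215. 236.]]
(200, 170) 0.1 [[217. 213.]]
```

```bash
cat >> h.py <<'E'
from scipy.spatial.transform import Rotation as Ro
FX=np.array([.538,-.1843,-.7915])
def mv(target,yaw_y,o=None,pick=None):
    """shift in tool axes mm and turn to make the tool point down with tool y at yaw_y (mod pi)"""
    from station import arm
    o=o or arm.get_obs()
    R=Ro.from_rotvec(o["orientation"]); 
    sh=R.inv().apply(np.asarray(target)-o["eef_pos"])
    out=[]
    for k in (0,1):
        y=yaw_y+k*np.pi; ty=np.array([np.cos(y),np.sin(y),0]); tz=np.array([0,0,-1.]); tx=np.cross(ty,tz)
        D=R.inv()*Ro.from_matrix(np.c_[tx,ty,tz]); out.append(np.degrees(D.as_rotvec()))
    out.sort(key=lambda v:np.linalg.norm(v))
    print("shift mm",(sh*1000).round(1),"turn",out[0].round(2),"alt",out[1].round(1),"q",o["q"].round(3))
def st():
    from station import arm
    o=arm.get_obs(); R=Ro.from_rotvec(o["orientation"]).as_matrix()
    print("t",round(o["clock"],2),"p",o["eef_pos"].round(4),"tooly",round(float(np.arctan2(R[1,1],R[0,1])),4),"z",R[:,2].round(3),"F",o["wrist_force"].round(1),"op",round(o["opening"],4),"q",o["q"].round(2))
def F(x,y,z): return place(FX,[[x,y,z]])[0]
E
python3 - <<'E'
from h import *
st()
a=1.3
def H(a,dz): return F(0,.118*np.cos(a)+.028*np.sin(a),.056+.118*np.sin(a)-.028*np.cos(a)+dz)
mv(H(a,.1),FX[2]); mv(H(a,-.013),FX[2])
print(H(a,-.013))
E
```

```text
t 0.1 p [ 0.2597 -0.5677  0.2304] tooly -1.142 z [-0.     0.002 -1.   ] F [-0.1 -0.1 -0.4] op 0.0854 q [-1.32  0.53  1.43  0.    1.18 -0.18]
shift mm [ 467.5 -253.2  -31.1] turn [ -0.11  -0.04 -20.08] alt [-1.000e-01  2.000e-01  1.599e+02] q [-1.321  0.528  1.434  0.     1.181 -0.179]
shift mm [ 467.5 -253.    81.9] turn [ -0.11  -0.04 -20.08] alt [-1.000e-01  2.000e-01  1.599e+02] q [-1.321  0.528  1.434  0.     1.181 -0.179]
[ 0.57964903 -0.14315616  0.1492099 ]
```

```bash
python3 -m inch '[[[60,-30,-31,0,0,-5,0]]]' 2>&1 | head -3; python3 -m inch '[[[0.047,-0.025,-0.031,0,0,-3,0],[0.094,-0.05,-0.031,0,0,-6,0],[0.141,-0.076,-0.031,0,0,-10,0],[0.188,-0.101,-0.031,0,0,-14,0],[0.235,-0.127,-0.031,0,0,-18,0],[0.282,-0.152,-0.031,0,0,-20,0],[0.329,-0.178,-0.031,0,0,-20,0],[0.376,-0.203,-0.031,0,0,-20,0],[0.423,-0.229,-0.031,0,0,-20,0],[0.467,-0.253,-0.031,0,0,-20,0]]]' 40; python3 -c "
from h import *
st()"
```

```text
clock: 0.22
eef_pos: [0.2933, -0.5254, 0.2551]
orientation: [-3.035, -0.796, 0.002]
clock: 1.48
eef_pos: [0.5773, -0.0719, 0.2881]
orientation: [-2.852, -1.317, 0.001]
wrist_force: [1.5, -1.0, 1.1]
opening: 0.0428
t 1.48 p [ 0.5773 -0.0719  0.2881] tooly -0.7053 z [-0.001  0.    -1.   ] F [ 1.5 -1.   1.1] op 0.0428 q [-0.32  0.41  1.47 -0.    1.26  0.39]
```

```bash
python3 -m inch '[[[0,0,0,0,0,0,0],[0,0,0,0,0,0,0]]]' >/dev/null; python3 -c "
from h import *
st()
a=1.3
mv(F(0,.118*np.cos(a)+.028*np.sin(a),.2622),FX[2])"
```

```text
t 1.73 p [ 0.5763 -0.0738  0.288 ] tooly -0.705 z [-0.001 -0.    -1.   ] F [-0.2 -0.1  0.3] op 0.0428 q [-0.32  0.41  1.48 -0.    1.26  0.39]
shift mm [-50.6  47.6  25.8] turn [-0.05  0.07  4.96] alt [-1.00e-01 -1.00e-01 -1.75e+02] q [-3.190e-01  4.080e-01  1.476e+00 -1.000e-03  1.259e+00  3.860e-01]
```

```bash
python3 -m inch '[[[-0.051,0.048,0.026,0,0,5,0],[-0.051,0.048,0.026,0,0,5,0],[-0.051,0.048,0.026,0,0,5,0]]]' >/dev/null; python3 -c "
from h import *
from station import imaging
st()
a=1.3
mv(F(0,.118*np.cos(a)+.028*np.sin(a),.1492),FX[2])
for n in('side','top'):
    d=imaging.get_image(n); cv2.imwrite(f'pics/{n}1.png',cv2.resize(d['color'][100:290,130:360,::-1],None,fx=3.4,fy=3.15))
"
```

```text
t 2.1 p [ 0.5792 -0.1455  0.2619] tooly -0.7964 z [-0.002  0.001 -1.   ] F [0.4 0.7 0.3] op 0.0429 q [-0.43  0.46  1.47  0.    1.22  0.36]
shift mm [  2.   -1.2 112.7] turn [-0.1   0.03 -0.28] alt [  0.    0.2 179.7] q [-0.433  0.458  1.468  0.     1.218  0.363]
```

View pics/side1.png

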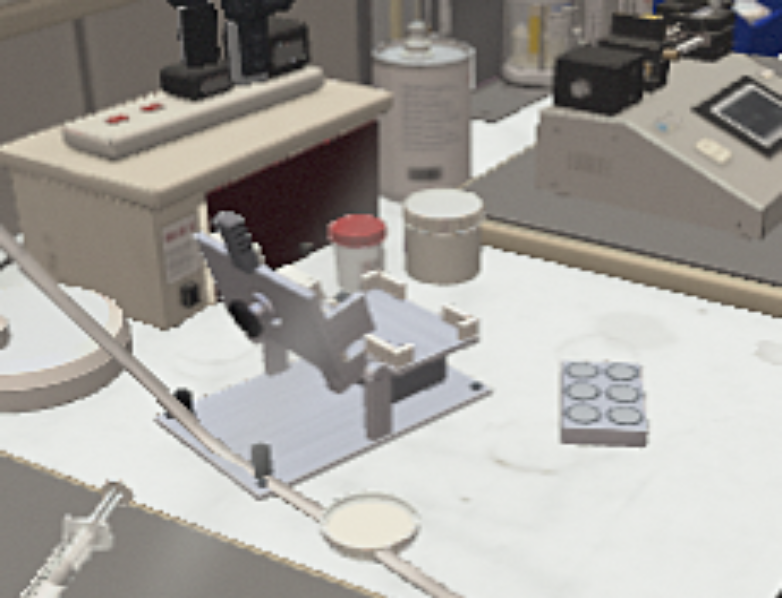

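View pics/top1.png

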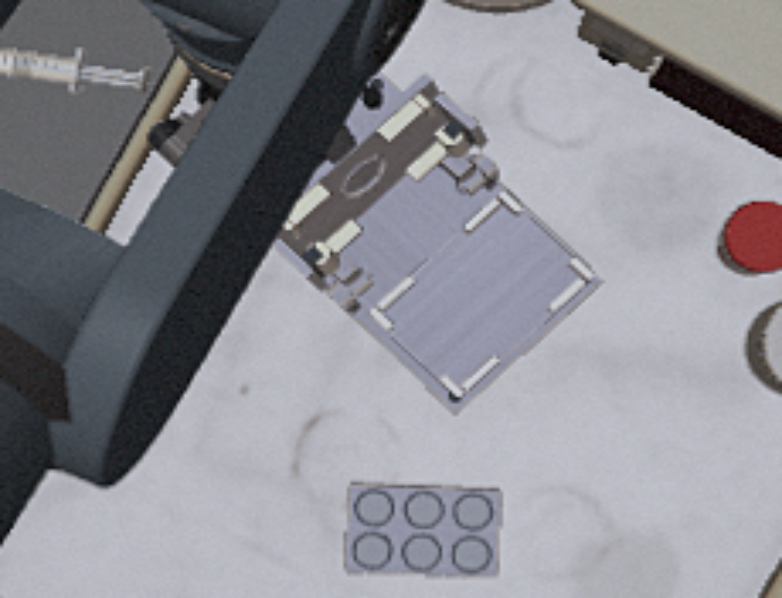

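```bash
python3 -c "
from h import *
t,s=load('top0'),load('side0')
P=[.5792,-.1455,.2619]
for d in(t,s): print((proj(d,[P])-[130,100])*[3.4,3.15])
d=t;print((proj(d,[[.5792,-.1455,.36]])-[130,100])*[3.4,3.15])
"
```

```text
[[315.2932737  96.8364314]]
[[223.27190319  76.84359171]]
[[294.03209142  49.47538485]]
```

```bash
python3 -m inch '[[[0.002,-0.001,0.03,0,0,0,0],[0.002,-0.001,0.06,0,0,0,0],[0.002,-0.001,0.09,0,0,0,0],[0.002,-0.001,0.113,0,0,0,0],[0.002,-0.001,0.113,0,0,0,0],[0.002,-0.001,0.113,0,0,0,0]]]' >/dev/null; python3 -c "
from h import *
from station import imaging
st()
for n in('side',):
    d=imaging.get_image(n); cv2.imwrite(f'pics/{n}2.png',cv2.resize(d['color'][130:260,130:300,::-1],None,fx=4.5,fy=4.5))
"
```

```text
t 2.95 p [ 0.5819 -0.1413  0.1508] tooly -0.7921 z [ 0.002 -0.001 -1.   ] F [ 0.2 -0.9 -0.7] op 0.0426 q [-0.42  0.59  1.58  0.    0.97  0.37]
```

View pics/side2.png

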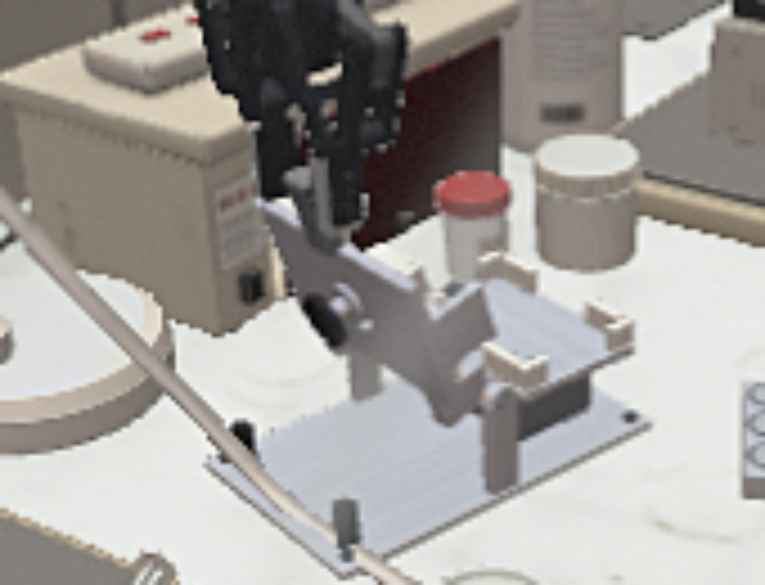

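```bash
python3 -m inch '[[[0,0,0,0,0,0,-1],[0,0,0,0,0,0,-1],[0,0,0,0,0,0,-1],[0,0,0,0,0,0,-1]]]' 30 >/dev/null
cat >> h.py <<'E'
def arc(a0,a1,n):
    from station import arm
    o=arm.get_obs(); g=o["eef_pos"]+[0,0,.0187]
    L=place([0,0,-FX[2]],[g-[FX[0],FX[1],0]])[0]; print("grasp in fixture",L.round(4))
    # plate coords
    dy,dz=L[1],L[2]-.056; print("in plate",round(dy*np.cos(a0)+dz*np.sin(a0),4),round(-dy*np.sin(a0)+dz*np.cos(a0),4))
    for a in np.linspace(a0,a1,n+1)[1:]:
        b=a-a0; y=dy*np.cos(b)-dz*np.sin(b); z=dy*np.sin(b)+dz*np.cos(b)
        print(round(a,2),"x",round((y-dy)*1000,1),"z",round(-(z-dz)*1000,1))
E
python3 -c "
from h import *
st()
arc(1.3,-.02,14)"
```

```text
t 3.5 p [ 0.5815 -0.1411  0.1507] tooly -0.7933 z [ 0.001  0.001 -1.   ] F [-1.6  2.8  5.2] op 0.0171 q [-0.43  0.59  1.58  0.    0.97  0.37]
grasp in fixture [-0.0002  0.0613  0.1694]
in plate 0.1256 -0.0288
1.21 x 10.4 z 6.3
1.11 x 20.2 z 13.5
1.02 x 29.2 z 21.6
0.92 x 37.4 z 30.6
0.83 x 44.8 z 40.2
0.73 x 51.2 z 50.5
0.64 x 56.6 z 61.4
0.55 x 61.0 z 72.7
0.45 x 64.3 z 84.4
0.36 x 66.4 z 96.4
0.26 x 67.5 z 108.5
0.17 x 67.4 z 120.6
0.07 x 66.1 z 132.7
-0.02 x 63.7 z 144.6
```

```bash
python3 -m inch '[[[0.0104,0,0.0063,0,0,0,-1],[0.0202,0,0.0135,0,0,0,-1],[0.0292,0,0.0216,0,0,0,-1],[0.0374,0,0.0306,0,0,0,-1],[0.0448,0,0.0402,0,0,0,-1],[0.0512,0,0.0505,0,0,0,-1],[0.0566,0,0.0614,0,0,0,-1],[0.061,0,0.0727,0,0,0,-1]]]' ; python3 -c "
from h import *
st()
from station import imaging
for n in('side',):
    d=imaging.get_image(n); cv2.imwrite(f'pics/{n}3.png',cv2.resize(d['color'][130:260,130:300,::-1],None,fx=4.5,fy=4.5))
"
```

```text
clock: 4.5
eef_pos: [0.6247, -0.0987, 0.0759]
orientation: [2.907, 1.191, -0.0]
wrist_force: [-1.0, 1.2, 3.0]
opening: 0.0172
t 4.5 p [ 0.6247 -0.0987  0.0759] tooly -0.7927 z [ 0. -0. -1.] F [-1.   1.2  3. ] op 0.0172 q [-0.33  0.73  1.53 -0.    0.88  0.46]
```

View pics/side3.png

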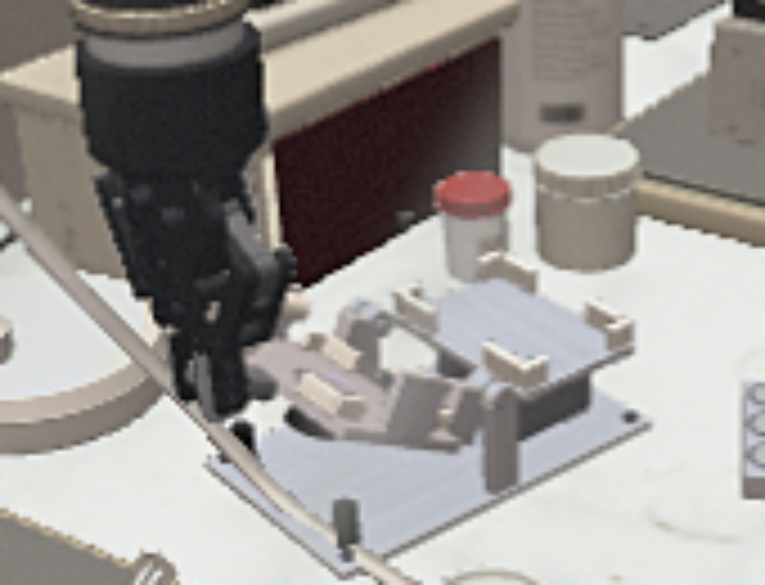

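```bash
python3 -m inch '[[[0.0033,0,0.0117,0,0,0,-1],[0.0054,0,0.0237,0,0,0,-1],[0.0065,0,0.0358,0,0,0,-1],[0.0064,0,0.0479,0,0,0,-1],[0.0064,0,0.0479,0,0,0,-1]]]' ; python3 -c "
from h import *
st()
from station import imaging
for n in('side',):
    d=imaging.get_image(n); cv2.imwrite(f'pics/{n}4.png',cv2.resize(d['color'][130:260,130:300,::-1],None,fx=4.5,fy=4.5))
"
```

```text
clock: 5.18
eef_pos: [0.6288, -0.0946, 0.0274]
orientation: [-2.907, -1.191, 0.001]
wrist_force: [0.5, -1.6, -1.9]
opening: 0.0171
t 5.17 p [ 0.6288 -0.0946  0.0274] tooly -0.7932 z [-0.001 -0.    -1.   ] F [ 0.5 -1.6 -1.9] op 0.0171 q [-0.32  0.81  1.53 -0.    0.8   0.47]
```

View pics/side4.png

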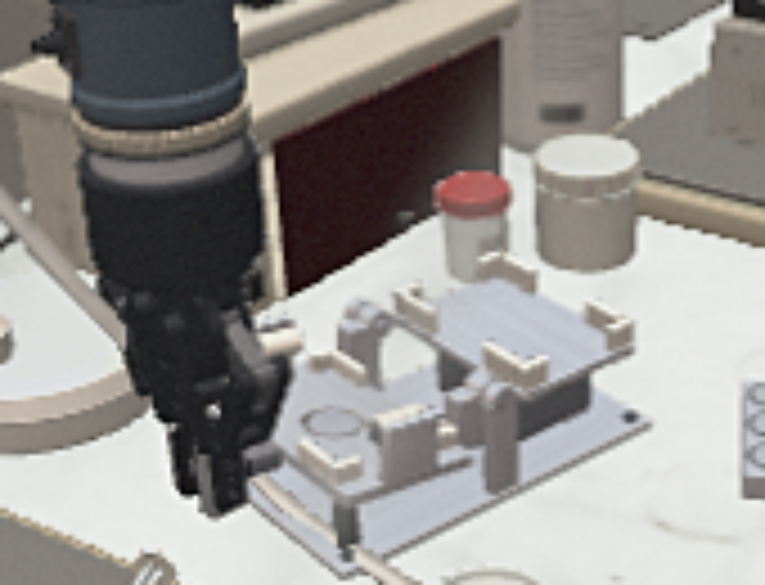

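```bash
python3 -m inch '[[[-0.001,0,0.01,0,0,0,-1],[-0.003,0,0.019,0,0,0,-1],[-0.003,0,0.021,0,0,0,-1],[-0.003,0,0.021,0,0,0,-1]]]' ; python3 -c "
from h import *
st()
arc(0,0,1)
from station import imaging
for n in('side',):
    d=imaging.get_image(n); cv2.imwrite(f'pics/{n}5.png',cv2.resize(d['color'][130:260,130:300,::-1],None,fx=4.5,fy=4.5))
"
```

```text
clock: 5.72
eef_pos: [0.6276, -0.096, 0.0113]
orientation: [2.906, 1.191, 0.003]
wrist_force: [-3.9, 2.1, 20.4]
opening: 0.0169
t 5.72 p [ 0.6276 -0.096   0.0113] tooly -0.7932 z [ 0.002  0.    -1.   ] F [-3.9  2.1 20.4] op 0.0169 q [-0.33  0.83  1.54  0.    0.76  0.46]
grasp in fixture [0.0002 0.1257 0.03  ]
in plate 0.1257 -0.026
0.0 x 0.0 z -0.0
```

View pics/side5.png

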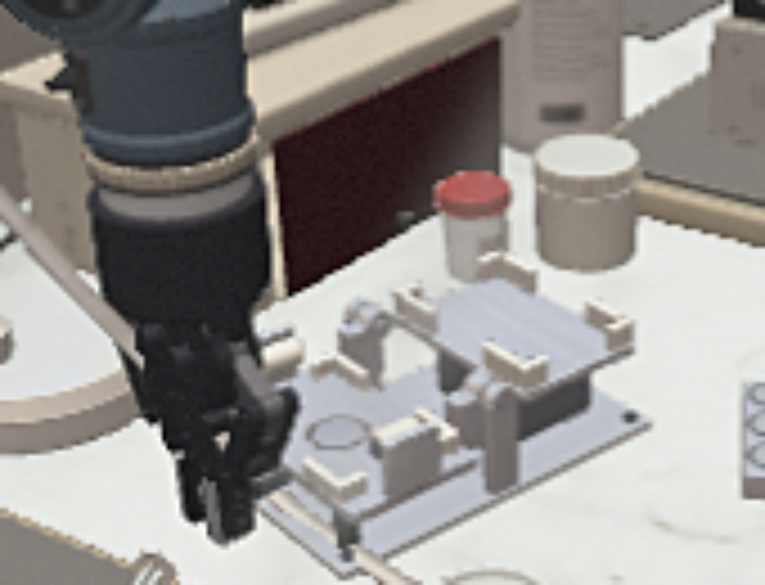

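```bash
python3 -m inch '[[[0,0,0,0,0,0,0],[0,0,0,0,0,0,0],[0,0,0,0,0,0,0],[0,0,-0.05,0,0,0,0],[0,0,-0.1,0,0,0,0],[0,0,-0.15,0,0,0,0.5],[0,0,-0.19,0,0,0,1],[0,0,-0.19,0,0,0,1],[0,0,-0.19,0,0,0,1]]]' ; python3 -c "
from h import *
st()
ca=np.load('fit0.npz')['ca']
mv([ca[0],ca[1],.12],ca[2]+np.pi/2)
"
```

```text
clock: 6.9
eef_pos: [0.6261, -0.096, 0.1969]
orientation: [-2.906, -1.191, 0.002]
wrist_force: [-0.1, 0.5, 0.5]
opening: 0.0853
t 6.9 p [ 0.6261 -0.096   0.1969] tooly -0.793 z [-0.002  0.001 -1.   ] F [-0.1  0.5  0.5] op 0.0853 q [-0.33  0.58  1.44  0.    1.12  0.46]
shift mm [-260.2 -126.5   77.3] turn [ -0.12   0.   -43.33] alt [  0.    0.2 136.7] q [-0.328  0.578  1.443  0.     1.123  0.464]
```

```bash
python3 -m inch '[[[-0.04,-0.02,0,0,0,-7,1],[-0.08,-0.04,0.01,0,0,-14,1],[-0.12,-0.06,0.02,0,0,-21,1],[-0.16,-0.08,0.03,0,0,-28,1],[-0.2,-0.1,0.04,0,0,-35,1],[-0.24,-0.115,0.06,0,0,-43.3,1],[-0.2602,-0.1265,0.077,0,0,-43.3,1],[-0.2602,-0.1265,0.077,0,0,-43.3,1],[-0.2602,-0.1265,0.077,0,0,-43.3,1]]]' >/dev/null; python3 -c "
from h import *
st()
ca=np.load('fit0.npz')['ca']
mv([ca[0],ca[1],.0],ca[2]+np.pi/2)
from station import imaging
for n in('side','top'):
    d=imaging.get_image(n); np.savez(f'pics/{n}6.npz',**d)
    im=d['color'][130:300,200:360,::-1] if n=='side' else d['color'][100:280,180:330,::-1]
    cv2.imwrite(f'pics/{n}6.png',cv2.resize(im,None,fx=3.5,fy=3.5,interpolation=2))
"
```

```text
t 8.03 p [ 0.3533 -0.1889  0.1206] tooly -0.0375 z [-0.  0. -1.] F [0.5 0.1 0.5] op 0.085 q [-0.77  0.45  2.09  0.    0.61 -0.73]
shift mm [  0.3  -1.5 120.6] turn [-0.01 -0.03 -0.05] alt [ -0.   0. 180.] q [-0.772  0.449  2.085  0.     0.608 -0.735]
```

View pics/side6.png

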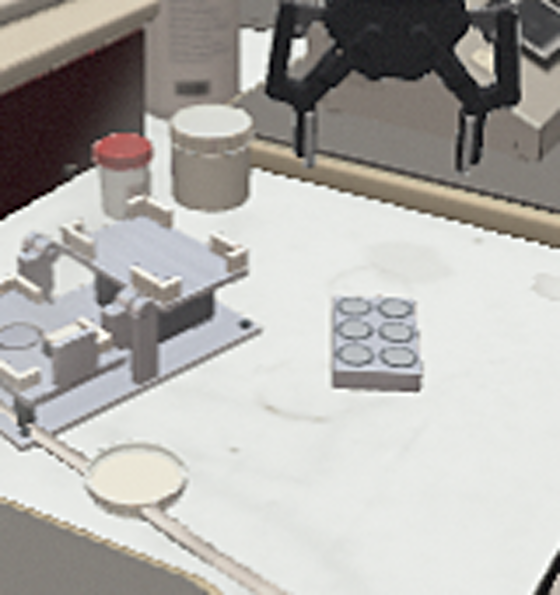

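View pics/top6.png

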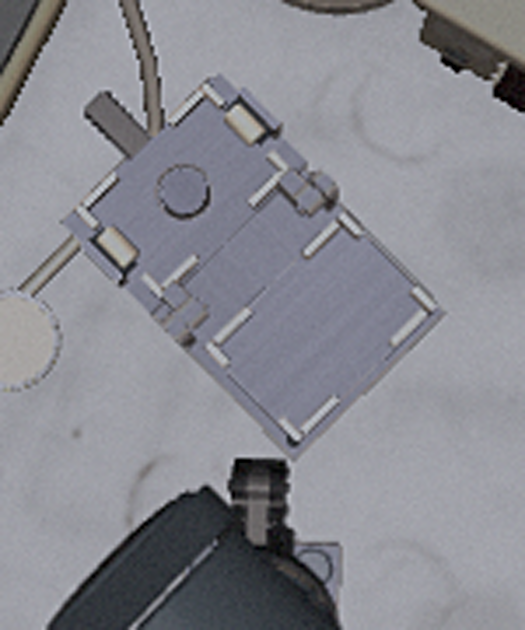

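Run:
```python
from h import *
d=load("top6")
im=d["color"][118:195,195:280,::-1]
im=cv2.convertScaleAbs(cv2.resize(im,None,fx=8,fy=8,interpolation=cv2.INTER_CUBIC),alpha=1.3)
# project expected features w/ FX
def q(x,y,z): 
    u=proj(d,[F(x,y,z)])[0]; return tuple(((u-[195,118]+.5)*8-.5).round().astype(int))
for x,y,z in((.047,.085,.044),(-.047,.085,.044),(-.047,.025,.044),(.047,.025,.044),(0,.055,.034),(.062,.09,.034),(-.062,.09,.034),(.062,.018,.034),(-.062,.018,.034),(.049,.055,.0615),(-.049,.055,.0615)):
    cv2.drawMarker(im,q(x,y,z),(0,0,255),0,12,1)
cv2.imwrite("pics/pk.png",im)
```

```text
(no output)
```

View pics/pk.png

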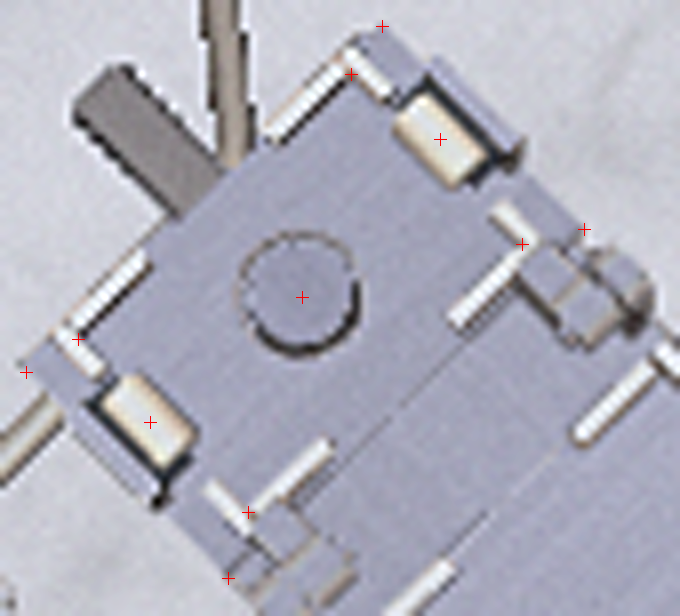

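```bash
python3 -m inch '[[[0.0003,-0.0015,0.03,0,0,0,1],[0.0003,-0.0015,0.06,0,0,0,1],[0.0003,-0.0015,0.09,0,0,0,1],[0.0003,-0.0015,0.11,0,0,0,1],[0.0003,-0.0015,0.12,0,0,0,1],[0.0003,-0.0015,0.1236,0,0,0,1],[0.0003,-0.0015,0.1236,0,0,0,1]]]'; python3 -c "
from h import *
st()"; python3 -m inch '[[[0,0,0,0,0,0,-1],[0,0,0,0,0,0,-1],[0,0,0,0,0,0,-1],[0,0,0,0,0,0,-1],[0,0,0,0,0,0,-1]]]' 70;  python3 -c "
from h import *
st()
from station import imaging
for n in('side',):
    d=imaging.get_image(n); np.savez(f'pics/{n}7.npz',**d)
    im=d['color'][130:300,200:360,::-1] if n=='side' else d['color'][100:280,180:330,::-1]
    cv2.imwrite(f'pics/{n}7.png',cv2.resize(im,None,fx=3.5,fy=3.5,interpolation=2))
"
```

```text
clock: 9.0
eef_pos: [0.3517, -0.1886, -0.0023]
orientation: [2.261, 2.18, 0.0]
wrist_force: [0.8, -0.6, 0.3]
opening: 0.0852
t 9.0 p [ 0.3517 -0.1886 -0.0023] tooly -0.0368 z [ 0.001 -0.001 -1.   ] F [ 0.8 -0.6  0.3] op 0.0852 q [-0.77  0.76  2.15  0.    0.23 -0.74]
clock: 9.62
eef_pos: [0.3515, -0.1887, -0.0017]
orientation: [2.261, 2.178, 0.0]
wrist_force: [0.7, 0.9, 8.5]
opening: 0.0544
t 9.62 p [ 0.3515 -0.1887 -0.0017] tooly -0.0374 z [ 0.001 -0.001 -1.   ] F [0.7 0.9 8.5] op 0.0544 q [-0.77  0.75  2.15  0.    0.23 -0.74]
```

View pics/side7.png

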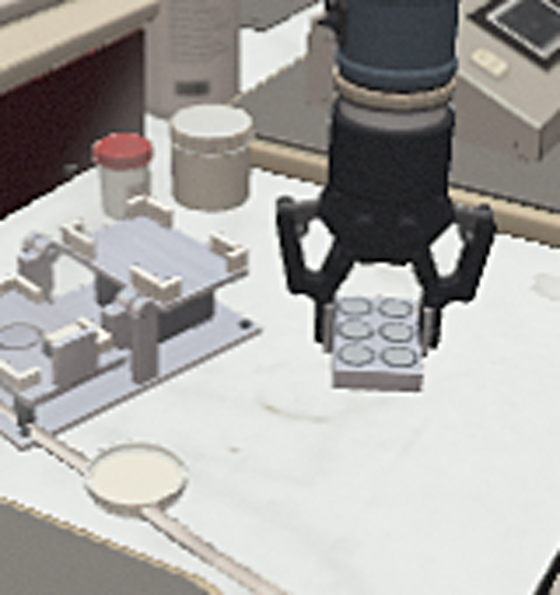

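```bash
python3 -m inch '[[[0,0,-0.003,0,0,0,0.6],[0,0,-0.004,0,0,0,0.6],[0,0,-0.004,0,0,0,0.6],[0,0,-0.004,0,0,0,-1],[0,0,-0.004,0,0,0,-1],[0,0,-0.004,0,0,0,-1],[0,0,-0.004,0,0,0,-1]]]' 70;  python3 -c "
from h import *
st()"
```

```text
clock: 10.55
eef_pos: [0.3513, -0.1885, 0.0018]
orientation: [2.262, 2.179, 0.0]
wrist_force: [-0.0, -0.2, 9.1]
opening: 0.054
t 10.55 p [ 0.3513 -0.1885  0.0018] tooly -0.0374 z [ 0. -0. -1.] F [-0.  -0.2  9.1] op 0.054 q [-0.77  0.75  2.15  0.    0.24 -0.74]
```

```bash
sed -i 's/^FX=.*/FX=np.array([.5386,-.1842,-.7915])/' h.py; python3 -m inch '[[[0,0,-0.03,0,0,0,-1],[0,0,-0.06,0,0,0,-1],[0,0,-0.09,0,0,0,-1],[0,0,-0.12,0,0,0,-1],[0,0,-0.13,0,0,0,-1],[0,0,-0.13,0,0,0,-1]]]';  python3 -c "
from h import *
st()
mv(F(0,.055,.12),FX[2]+np.pi/2)
"
```

```text
clock: 11.3
eef_pos: [0.3513, -0.1885, 0.1314]
orientation: [2.262, 2.179, 0.0]
wrist_force: [-0.3, -0.1, -1.0]
opening: 0.0541
t 11.3 p [ 0.3513 -0.1885  0.1314] tooly -0.0372 z [ 0.001 -0.001 -1.   ] F [-0.3 -0.1 -1. ] op 0.0541 q [-0.77  0.42  2.08  0.    0.64 -0.74]
shift mm [ 51.4 224.7  11.5] turn [ 2.000e-02  4.000e-02 -4.678e+01] alt [  0.   -0.  133.2] q [-0.775  0.422  2.081  0.     0.638 -0.737]
```

```bash
python3 -m inch '[[[0.007,0.032,0,0,0,-6,-1],[0.015,0.064,0,0,0,-13,-1],[0.022,0.096,0,0,0,-20,-1],[0.029,0.128,0.004,0,0,-27,-1],[0.037,0.16,0.008,0,0,-34,-1],[0.044,0.192,0.0115,0,0,-41,-1],[0.0514,0.2247,0.0115,0,0,-46.8,-1],[0.0514,0.2247,0.0115,0,0,-46.8,-1],[0.0514,0.2247,0.0115,0,0,-46.8,-1]]]';  python3 -c "
from h import *
st()
mv(F(0,.055,.12),FX[2]+np.pi/2)
from station import imaging
for n in('side','top'):
    d=imaging.get_image(n); np.savez(f'pics/{n}8.npz',**d)
    im=d['color'][110:270,120:320,::-1] if n=='side' else d['color'][60:240,150:320,::-1]
    cv2.imwrite(f'pics/{n}8.png',cv2.resize(im,None,fx=3.5,fy=3.5,interpolation=2))
"
```

```text
clock: 12.42
eef_pos: [0.5759, -0.1448, 0.1179]
orientation: [-1.209, -2.894, 0.0]
wrist_force: [0.4, 0.6, -0.4]
opening: 0.0542
t 12.43 p [ 0.5759 -0.1448  0.1179] tooly 0.7791 z [-0.004  0.002 -1.   ] F [ 0.4  0.6 -0.4] op 0.0542 q [-0.43  0.64  1.61 -0.    0.9  -1.21]
shift mm [-1.8  0.8 -2.1] turn [-0.11 -0.25 -0.01] alt [ -0.4   0.2 180. ] q [-0.434  0.635  1.606 -0.     0.905 -1.213]
```

View pics/side8.png

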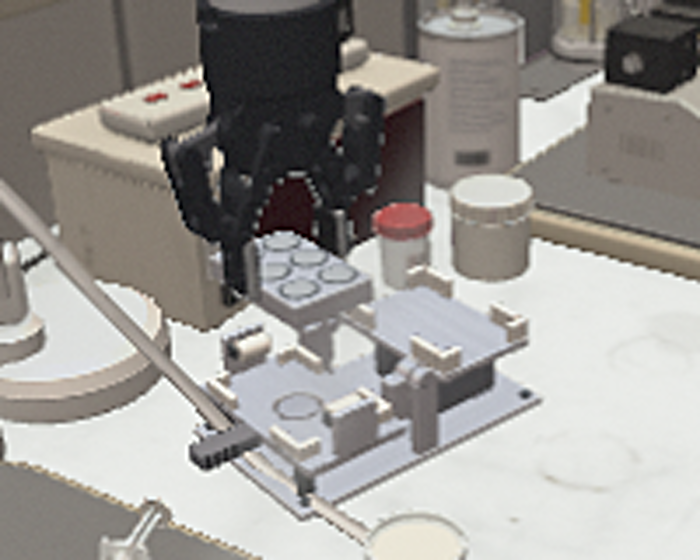

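View pics/top8.png

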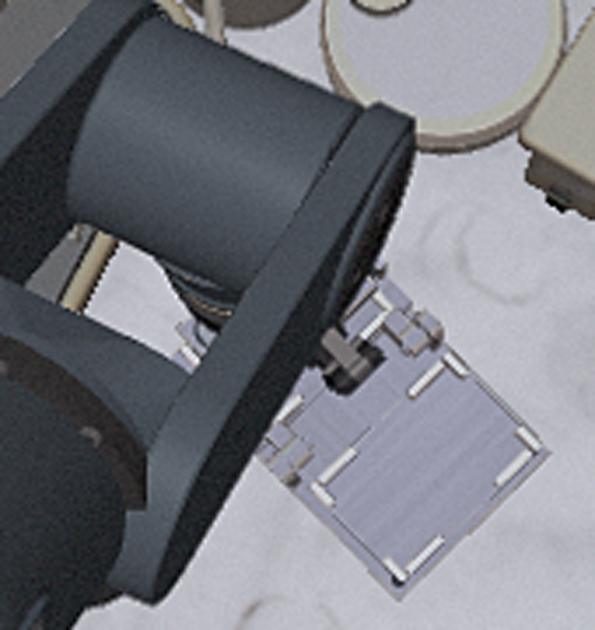

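```bash
cat > ovs.py <<'E'
from h import *
import sys
def ov(tag,tcp,yaw,zb,name,x0=170,y0=150,w=90,h=90,k=8):
    d=load(tag)
    im=cv2.convertScaleAbs(cv2.resize(d["color"][y0:y0+h,x0:x0+w,::-1],None,fx=k,fy=k,interpolation=cv2.INTER_CUBIC),alpha=.9)
    def poly(P,col):
        q=((proj(d,P)-[x0,y0]+.5)*k-.5).round().astype(int); cv2.polylines(im,[q.reshape(-1,1,2)],True,col,1)
    C=[[-.045,-.028],[.045,-.028],[.045,.028],[-.045,.028]]
    for z in(zb,zb+.016): poly(place([tcp[0],tcp[1],yaw],[[a,b,z] for a,b in C]),(0,0,255))
    poly(place(FX,[[a*.047/.045,.055+b*30/28,.044] for a,b in C]),(255,0,0))
    poly(place(FX,[[a*.062/.045,.054+b*36/28,.034] for a,b in C]),(255,0,0))
    th=np.linspace(0,6.28,40)
    poly(place(FX,np.c_[.014*np.cos(th),.055+.014*np.sin(th),0*th+.034]),(0,255,0))
    cv2.imwrite(f"pics/{name}.png",im[:600,:800])
E
python3 -c "
from ovs import *
ov('side8',[.5759,-.1448],.7791-np.pi/2,.1161,'ovs8',165,170,95,75)"
```

```text
(no output)
```

View pics/ovs8.png

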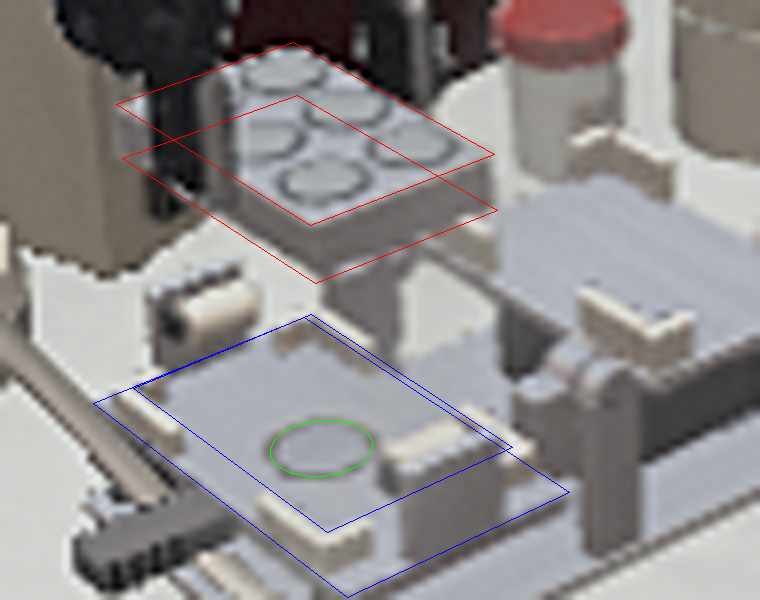

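```bash
python3 -m inch '[[[-0.0018,0.0008,0.02,-0.1,-0.25,0,-1],[-0.0018,0.0008,0.04,-0.1,-0.25,0,-1],[-0.0018,0.0008,0.045,-0.1,-0.25,0,-1],[-0.0018,0.0008,0.045,-0.1,-0.25,0,-1],[-0.0018,0.0008,0.045,-0.1,-0.25,0,-1]]]' 100;  python3 -c "
from h import *
st()
mv(F(0,.055,.07),FX[2]+np.pi/2)
"
```

```text
clock: 13.15
eef_pos: [0.5799, -0.1465, 0.0756]
orientation: [1.209, 2.893, -0.0]
wrist_force: [0.9, 0.2, -1.6]
opening: 0.0532
t 13.15 p [ 0.5799 -0.1465  0.0756] tooly 0.7794 z [ 0.006 -0.002 -1.   ] F [ 0.9  0.2 -1.6] op 0.0532 q [-0.43  0.7   1.63  0.    0.81 -1.21]
shift mm [ 2.3 -0.9  5.6] turn [0.13 0.33 0.  ] alt [  -0.5    0.2 -180. ] q [-0.434  0.7    1.626  0.     0.81  -1.214]
```

```bash
python3 -m inch '[[[0,0,0,0,0,0,-1],[0,0,0,0,0,0,-1],[0,0,0,0,0,0,-1],[0,0,0,0,0,0,-1]]]'>/dev/null;  python3 -c "
from h import *
st()
mv(F(0,.055,.07),FX[2]+np.pi/2)
"
```

```text
t 13.65 p [ 0.5796 -0.1461  0.0749] tooly 0.7797 z [ 0.004 -0.002 -1.   ] F [ 0.  -0.1 -0.3] op 0.0532 q [-0.43  0.7   1.63  0.    0.81 -1.21]
shift mm [ 1.7 -0.9  4.9] turn [0.1  0.25 0.02] alt [  -0.4    0.2 -180. ] q [-0.434  0.701  1.626  0.     0.809 -1.214]
```

```bash
python3 -m inch '[[[0.0017,-0.0009,0.003,0.1,0.25,0,-1],[0.0017,-0.0009,0.003,0.1,0.25,0,-1],[0.0017,-0.0009,0.003,0.1,0.25,0,-1],[0.0017,-0.0009,0.003,0.1,0.25,0,-1]]]'>/dev/null;  python3 -c "
from h import *
from station import imaging
st()
mv(F(0,.055,.07),FX[2]+np.pi/2)
d=imaging.get_image('side'); np.savez('pics/side9.npz',**d)
from station import arm
o=arm.get_obs()
from ovs import *
ov('side9',o['eef_pos'],.7797-np.pi/2,o['eef_pos'][2]-.0018,'ovs9',165,170,95,75)
"
```

```text
t 14.15 p [ 0.5778 -0.1456  0.0718] tooly 0.7796 z [ 0. -0. -1.] F [ 0.6  0.  -1.3] op 0.0532 q [-0.43  0.71  1.63 -0.    0.81 -1.21]
shift mm [0.1 0.  1.8] turn [0.   0.01 0.02] alt [  -0.    0. -180.] q [-0.434  0.706  1.629 -0.     0.807 -1.214]
```

View pics/ovs9.png

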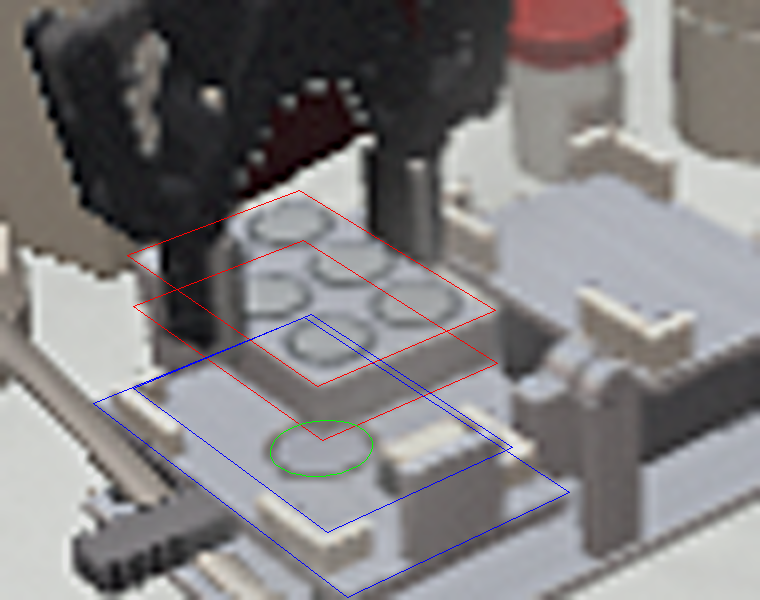

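```bash
python3 -m inch '[[[0,0,0.008,0,0,0,-1],[0,0,0.014,0,0,0,-1],[0,0,0.019,0,0,0,-1],[0,0,0.023,0,0,0,-1],[0,0,0.023,0,0,0,-1]]]' 110;  python3 -c "
from h import *
st()
mv(F(0,.055,.0358),FX[2]+np.pi/2)"
```

```text
clock: 14.82
eef_pos: [0.5776, -0.1454, 0.0482]
orientation: [-1.21, -2.898, -0.0]
wrist_force: [0.8, 1.4, -1.6]
opening: 0.0528
t 14.82 p [ 0.5776 -0.1454  0.0482] tooly 0.7796 z [-0.001  0.    -1.   ] F [ 0.8  1.4 -1.6] op 0.0528 q [-0.43  0.74  1.64  0.    0.76 -1.21]
shift mm [-0.2 -0.  12.4] turn [-0.   -0.04  0.02] alt [ 1.0e-01 -0.0e+00 -1.8e+02] q [-0.434  0.743  1.637  0.     0.762 -1.214]
```

```bash
python3 -m inch '[[[0,0,0.003,0,0,0,-1],[0,0,0.006,0,0,0,-1],[0,0,0.006,0,0,0,-1]]]' 110;  python3 -c "
from h import *
from station import imaging
st()
d=imaging.get_image('side'); np.savez('pics/side10.npz',**d)
from station import arm
o=arm.get_obs()
from ovs import *
ov('side10',o['eef_pos'],.7797-np.pi/2,o['eef_pos'][2]-.0018,'ovs10',165,170,95,75)
"
```

```text
clock: 15.2
eef_pos: [0.5776, -0.1455, 0.0425]
orientation: [-1.211, -2.899, -0.0]
wrist_force: [1.5, 0.5, -3.1]
opening: 0.0529
t 15.2 p [ 0.5776 -0.1455  0.0425] tooly 0.7796 z [-0.  0. -1.] F [ 1.5  0.5 -3.1] op 0.0529 q [-0.43  0.75  1.64  0.    0.75 -1.21]
```

View pics/ovs10.png

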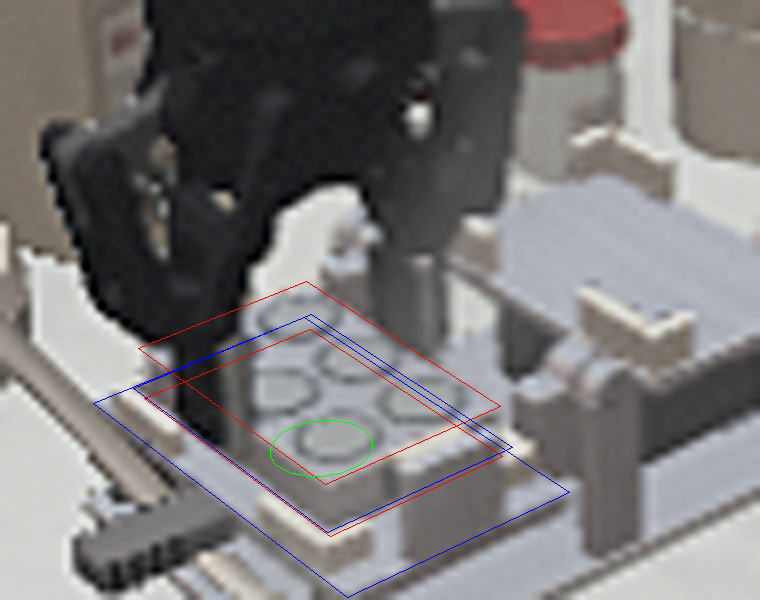

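```bash
python3 -m inch '[[[0,0,0.003,0,0,0,-1],[0,0,0.005,0,0,0,-1],[0,0,0.0065,0,0,0,-1],[0,0,0.0065,0,0,0,-1]]]' 110;  python3 -c "
from h import *
st()"
```

```text
clock: 15.75
eef_pos: [0.5774, -0.1454, 0.0363]
orientation: [-1.21, -2.898, -0.0]
wrist_force: [0.0, 2.0, -0.3]
opening: 0.0524
t 15.75 p [ 0.5774 -0.1454  0.0363] tooly 0.7796 z [-0.001  0.    -1.   ] F [ 0.   2.  -0.3] op 0.0524 q [-0.43  0.76  1.64  0.    0.74 -1.21]
```

```bash
python3 -m inch '[[[0,0,0.001,0,0,0,-1],[0,0,0.002,0,0,0,-1],[0,0,0.003,0,0,0,-1],[0,0,0.003,0,0,0,-1]]]' 110;  python3 -c "
from h import *
from station import imaging
st()
d=imaging.get_image('side'); np.savez('pics/side11.npz',**d)
from station import arm
o=arm.get_obs()
from ovs import *
ov('side11',o['eef_pos'],.7797-np.pi/2,o['eef_pos'][2]-.0018,'ovs11',165,170,95,75)
"
```

```text
clock: 16.25
eef_pos: [0.5775, -0.1454, 0.0361]
orientation: [1.21, 2.899, -0.0]
wrist_force: [-4.1, 3.7, 17.4]
opening: 0.0528
t 16.25 p [ 0.5775 -0.1454  0.0361] tooly 0.7798 z [-0. -0. -1.] F [-4.1  3.7 17.4] op 0.0528 q [-0.43  0.76  1.64 -0.    0.74 -1.21]
```

View pics/ovs11.png

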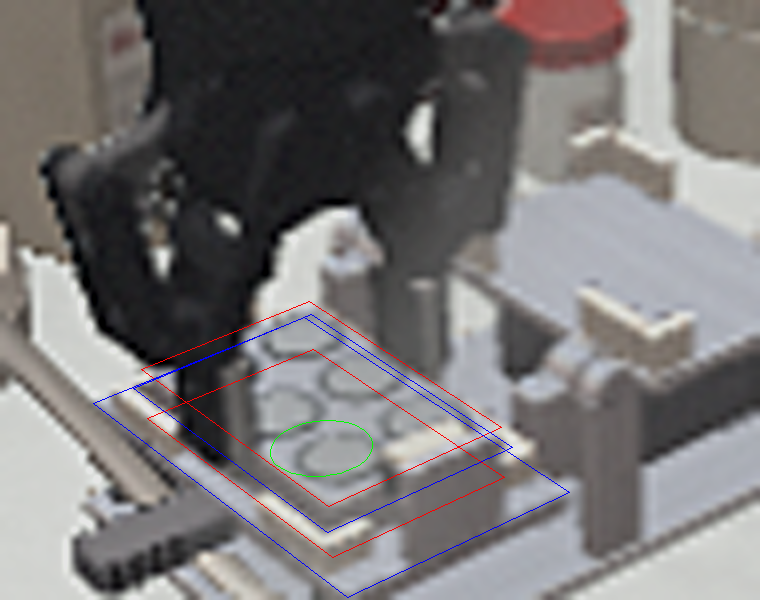

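```bash
python3 -m inch '[[[0,0,-0.002,0,0,0,-0.2],[0,0,-0.002,0,0,0,0.6],[0,0,-0.002,0,0,0,0.6],[0,0,-0.002,0,0,0,0.6]]]' 40;  python3 -c "
from h import *
st()
from station import imaging
d=imaging.get_image('side'); cv2.imwrite('pics/s12.png',cv2.resize(d['color'][170:245,165:260,::-1],None,fx=8,fy=8,interpolation=2))"
```

```text
clock: 16.8
eef_pos: [0.5779, -0.1459, 0.0351]
orientation: [1.211, 2.899, -0.0]
wrist_force: [-0.3, -0.5, 0.1]
opening: 0.0681
t 16.8 p [ 0.5779 -0.1459  0.0351] tooly 0.7796 z [ 0. -0. -1.] F [-0.3 -0.5  0.1] op 0.0681 q [-0.43  0.76  1.64 -0.    0.74 -1.21]
```

View pics/s12.png

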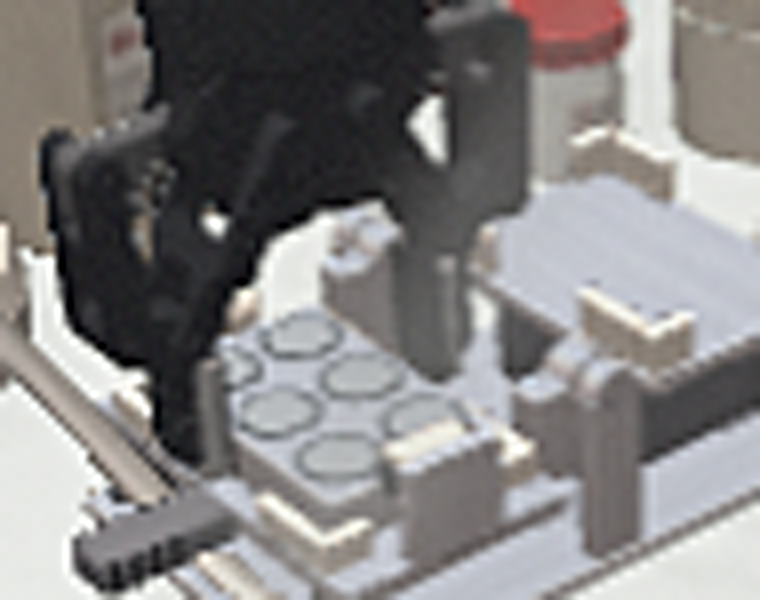

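```bash
python3 -m inch '[[[0,0,-0.02,0,0,0,0.6],[0,0,-0.06,0,0,0,0.6],[0,0,-0.11,0,0,0,0.6],[0,0,-0.16,0,0,0,0.3],[-0.05,-0.06,-0.18,0,0,7,0],[-0.09,-0.11,-0.18,0,0,15,0],[-0.13,-0.16,-0.18,0,0,25,0],[-0.16,-0.19,-0.18,0,0,35,0],[-0.16,-0.19,-0.18,0,0,45,0],[-0.16,-0.19,-0.18,0,0,45,0]]]';  python3 -c "
from h import *
st()
from station import imaging
d=imaging.get_image('side'); cv2.imwrite('pics/s13.png',cv2.resize(d['color'][170:245,165:260,::-1],None,fx=8,fy=8,interpolation=2)); np.savez('pics/side13.npz',**d)
d=imaging.get_image('top'); np.savez('pics/top13.npz',**d); cv2.imwrite('pics/t13.png',cv2.resize(d['color'][118:193,190:285,::-1],None,fx=8,fy=8,interpolation=2))"
```

```text
clock: 18.1
eef_pos: [0.5544, -0.3937, 0.2146]
orientation: [-2.227, -2.215, -0.0]
wrist_force: [0.4, -0.1, -0.4]
opening: 0.0425
t 18.1 p [ 0.5544 -0.3937  0.2146] tooly -0.0054 z [-0.001  0.001 -1.   ] F [ 0.4 -0.1 -0.4] op 0.0425 q [-0.78  0.62  1.3   0.    1.22 -0.78]
```

View pics/s13.png

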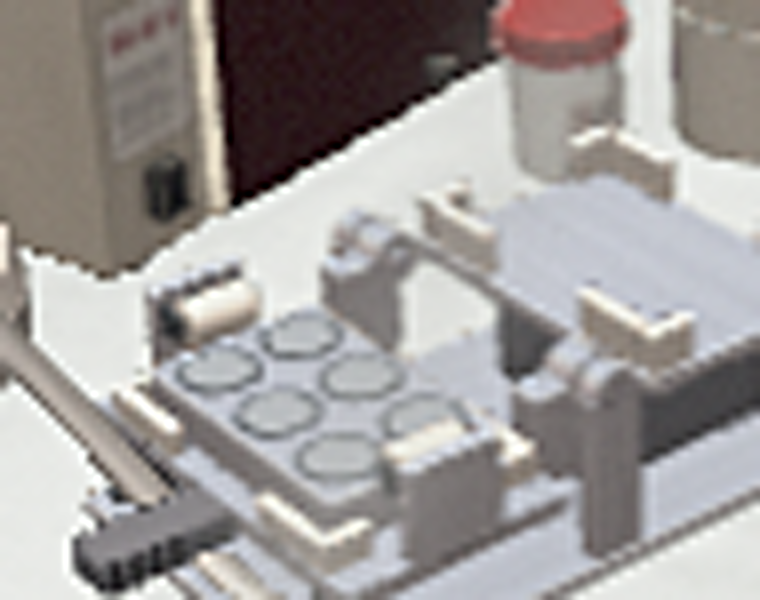

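View pics/t13.png

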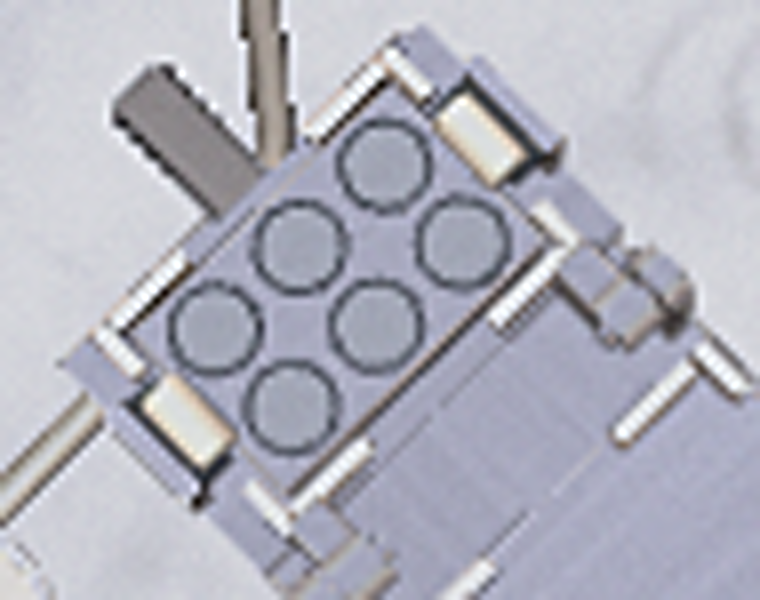

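Run:
```python
from h import *
t,s=load("top13"),load("side13")
ct=np.array([(384,166),(301,247),(216,328),(463,244),(376,325),(291,407)])/8+[189.56,117.56]
cs=np.array([(301,335),(220,368),(0,0),(362,376),(279,411),(342,455)])/8+[164.56,169.56]
# order: top image up-right = +x fixture
for z in(.044,.047,.05,.053,.056):
    W=ray(t,ct,z); m=W.mean(0); print(z,m.round(4),place([0,0,-FX[2]],[m-[FX[0],FX[1],0]])[0].round(4), proj(s,W).round(1)[[0,1,3,4,5]].tolist())
d=W[0]-W[2]; print(np.arctan2(d[1],d[0]))
print(cs.round(1))
```

```text
0.044 [ 0.5785 -0.1453  0.044 ] [0.0004 0.0557 0.044 ] [[191.5, 218.7], [198.8, 223.9], [201.8, 214.3], [209.1, 219.6], [216.9, 224.9]]
0.047 [ 0.578  -0.1455  0.047 ] [0.0002 0.0552 0.047 ] [[191.7, 217.5], [199.0, 222.7], [202.0, 213.1], [209.3, 218.4], [217.0, 223.7]]
0.05 [ 0.5775 -0.1457  0.05  ] [-0.      0.0547  0.05  ] [[191.8, 216.3], [199.1, 221.4], [202.1, 212.0], [209.4, 217.2], [217.1, 222.5]]
0.053 [ 0.5771 -0.1459  0.053 ] [-0.0002  0.0543  0.053 ] [[192.0, 215.1], [199.2, 220.2], [202.2, 210.8], [209.5, 215.9], [217.2, 221.2]]
0.056 [ 0.5766 -0.1461  0.056 ] [-0.0004  0.0538  0.056 ] [[192.1, 213.9], [199.4, 219.0], [202.3, 209.6], [209.6, 214.7], [217.4, 220.0]]
-0.7966749853710582
[[202.2 211.4]
 [192.1 215.6]
 [164.6 169.6]
 [209.8 216.6]
 [199.4 220.9]
 [207.3 226.4]]
```

```bash
python3 -m inch '[[[0,0,0,0,0,0,0],[0,0,0,0,0,0,0]]]'>/dev/null; python3 -c "
from h import *
st()
mv(F(0,.120,.15),FX[2])"
```

```text
t 18.45 p [ 0.5554 -0.3921  0.2155] tooly -0.0037 z [ 0. -0. -1.] F [ 0.3  0.5 -0.3] op 0.0428 q [-0.78  0.62  1.3  -0.    1.22 -0.77]
shift mm [292.5  67.5  65.5] turn [1.000e-02 0.000e+00 4.514e+01] alt [  -0.     0.  -134.9] q [-0.779  0.619  1.299 -0.     1.223 -0.775]
```

```bash
python3 -m inch '[[[0.04,0.01,0,0,0,7,0],[0.08,0.02,0,0,0,14,0],[0.12,0.03,0,0,0,21,0],[0.16,0.04,0,0,0,28,0],[0.2,0.05,0,0,0,35,0],[0.24,0.058,0.01,0,0,42,0],[0.275,0.064,0.04,0,0,45.1,0],[0.2925,0.0675,0.0655,0,0,45.1,0],[0.2925,0.0675,0.0655,0,0,45.1,0],[0.2925,0.0675,0.0655,0,0,45.1,0]]]'>/dev/null; python3 -m inch '[[[0,0,0,0,0,0,0],[0,0,0,0,0,0,0]]]'>/dev/null; python3 -c "
from h import *
st()
mv(F(0,.120,.010),FX[2])"
```

```text
t 19.95 p [ 0.6248 -0.102   0.1509] tooly -0.7941 z [ 0.002 -0.001 -1.   ] F [ 0.3 -0.8  0.7] op 0.043 q [-0.34  0.63  1.49 -0.    1.02  0.46]
shift mm [  0.8  -2.3 140.9] turn [ 0.11 -0.05 -0.15] alt [-1.000e-01 -2.000e-01  1.799e+02] q [-0.338  0.632  1.486 -0.     1.022  0.456]
```

```bash
python3 -m inch '[[[0.001,-0.002,0.035,0,0,0,0],[0.001,-0.002,0.07,0,0,0,0],[0.001,-0.002,0.1,0,0,0,0],[0.001,-0.002,0.125,0,0,0,0],[0.001,-0.002,0.14,0,0,0,0],[0.001,-0.002,0.14,0,0,0,0],[0.001,-0.002,0.14,0,0,0,0]]]'>/dev/null; python3 -c "
from h import *
st()
mv(F(0,.120,.010),FX[2])"; python3 -m inch '[[[0,0,0,0,0,0,-1],[0,0,0,0,0,0,-1],[0,0,0,0,0,0,-1],[0,0,0,0,0,0,-1]]]' 40; python3 -c "
from h import *
st()
arc(0,3.14,28)"
```

```text
t 20.82 p [ 0.6244 -0.0991  0.0108] tooly -0.7931 z [ 0.002 -0.001 -1.   ] F [-0.  -0.3 -0.6] op 0.0428 q [-0.33  0.83  1.55 -0.    0.76  0.46]
shift mm [-0.8  0.2  0.8] turn [ 0.1  -0.05 -0.09] alt [-1.000e-01 -2.000e-01  1.799e+02] q [-0.334  0.832  1.55  -0.     0.758  0.459]
clock: 21.32
eef_pos: [0.6244, -0.099, 0.011]
orientation: [2.906, 1.191, 0.002]
wrist_force: [-0.6, 0.3, 6.3]
opening: 0.0172
t 21.32 p [ 0.6244 -0.099   0.011 ] tooly -0.793 z [ 0.002 -0.001 -1.   ] F [-0.6  0.3  6.3] op 0.0172 q [-0.33  0.83  1.55 -0.    0.76  0.46]
grasp in fixture [-0.0003  0.1209  0.0297]
in plate 0.1209 -0.0263
0.11 x 2.2 z -13.7
0.22 x 2.8 z -27.5
0.34 x 1.9 z -41.4
0.45 x -0.6 z -55.0
0.56 x -4.5 z -68.3
0.67 x -10.0 z -81.1
0.78 x -16.8 z -93.1
0.9 x -24.9 z -104.3
1.01 x -34.3 z -114.6
1.12 x -44.7 z -123.7
1.23 x -56.1 z -131.6
1.35 x -68.3 z -138.2
1.46 x -81.2 z -143.4
1.57 x -94.5 z -147.1
1.68 x -108.2 z -149.3
1.79 x -122.1 z -149.9
1.91 x -135.9 z -149.0
2.02 x -149.5 z -146.6
2.13 x -162.8 z -142.6
2.24 x -175.6 z -137.2
2.36 x -187.6 z -130.4
2.47 x -198.9 z -122.2
2.58 x -209.1 z -112.9
2.69 x -218.3 z -102.5
2.8 x -226.2 z -91.1
2.92 x -232.8 z -78.9
3.03 x -238.0 z -66.1
3.14 x -241.7 z -52.7
```

```bash
python3 -m inch '[[[0.0022,0,-0.0137,0,0,0,-1],[0.0028,0,-0.0275,0,0,0,-1],[0.0019,0,-0.0414,0,0,0,-1],[-0.0006,0,-0.055,0,0,0,-1],[-0.0045,0,-0.0683,0,0,0,-1],[-0.01,0,-0.0811,0,0,0,-1],[-0.0168,0,-0.0931,0,0,0,-1],[-0.0249,0,-0.1043,0,0,0,-1],[-0.0343,0,-0.1146,0,0,0,-1],[-0.0447,0,-0.1237,0,0,0,-1]]]' 40; python3 -c "
from h import *
st()
from station import imaging
d=imaging.get_image('side'); cv2.imwrite('pics/s14.png',cv2.resize(d['color'][130:260,130:300,::-1],None,fx=4.5,fy=4.5))"
```

```text
clock: 22.58
eef_pos: [0.5924, -0.1303, 0.1346]
orientation: [2.906, 1.19, 0.004]
wrist_force: [5.1, -3.5, -7.7]
opening: 0.0167
t 22.57 p [ 0.5924 -0.1303  0.1346] tooly -0.7935 z [ 0.003 -0.    -1.   ] F [ 5.1 -3.5 -7.7] op 0.0167 q [-0.4   0.62  1.57  0.    0.95  0.39]
```

View pics/s14.png

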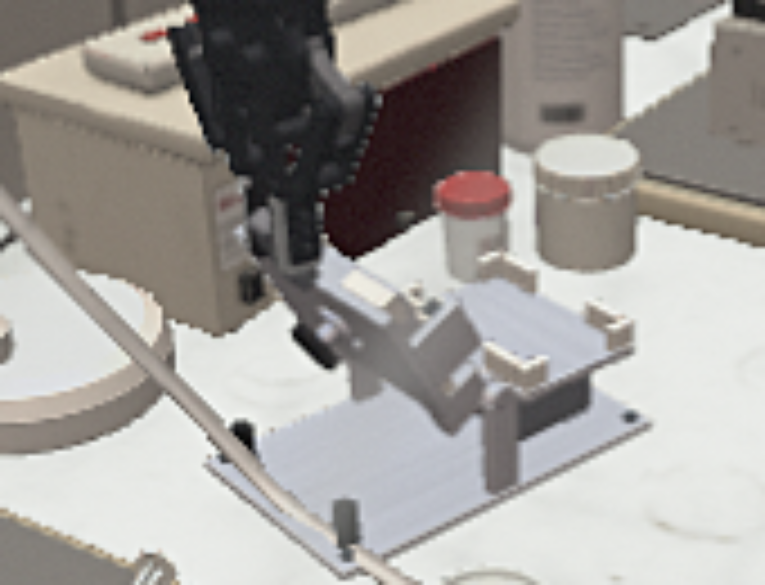

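```bash
python3 -m inch '[[[-0.0114,0,-0.0079,0,0,0,-1],[-0.0236,0,-0.0145,0,0,0,-1],[-0.0365,0,-0.0197,0,0,0,-1],[-0.0498,0,-0.0234,0,0,0,-1],[-0.0635,0,-0.0256,0,0,0,-1],[-0.0774,0,-0.0262,0,0,0,-1],[-0.0912,0,-0.0253,0,0,0,-1],[-0.1048,0,-0.0229,0,0,0,-1],[-0.1181,0,-0.0189,0,0,0,-1],[-0.1309,0,-0.0135,0,0,0,-1]]]' 40; python3 -c "
from h import *
st()
arc(2.24,3.14,8)
from station import imaging
d=imaging.get_image('side'); cv2.imwrite('pics/s15.png',cv2.resize(d['color'][130:260,130:300,::-1],None,fx=4.5,fy=4.5))"
```

```text
clock: 23.88
eef_pos: [0.4985, -0.2223, 0.1492]
orientation: [2.905, 1.191, 0.002]
wrist_force: [0.0, -0.0, 7.7]
opening: 0.0168
t 23.88 p [ 0.4985 -0.2223  0.1492] tooly -0.7924 z [ 0.002 -0.001 -1.   ] F [ 0.  -0.   7.7] op 0.0168 q [-0.62  0.53  1.71  0.    0.89  0.17]
grasp in fixture [-0.0011 -0.0553  0.1679]
in plate 0.1221 -0.0261
2.35 x -12.2 z 6.9
2.47 x -23.6 z 15.2
2.58 x -34.0 z 24.6
2.69 x -43.2 z 35.2
2.8 x -51.2 z 46.7
2.92 x -57.8 z 59.1
3.03 x -63.1 z 72.1
3.14 x -66.8 z 85.7
```

View pics/s15.png

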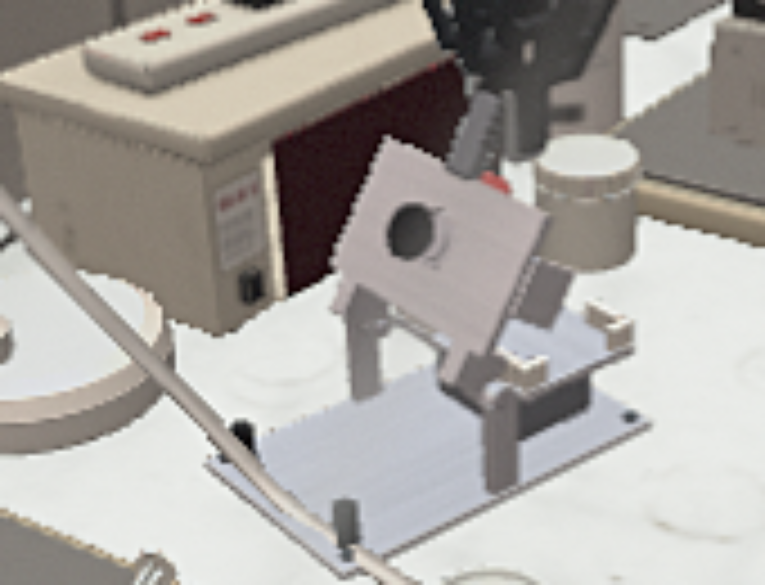

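```bash
python3 -m inch '[[[-0.012,0,0.0068,0,0,0,-1],[-0.0233,0,0.015,0,0,0,-1],[-0.0335,0,0.0243,0,0,0,-1],[-0.0427,0,0.0347,0,0,0,-1],[-0.0506,0,0.0461,0,0,0,-1],[-0.0572,0,0.0583,0,0,0,-1],[-0.0624,0,0.0711,0,0,0,-1],[-0.0661,0,0.0845,0,0,0,-1],[-0.0661,0,0.0845,0,0,0,-1]]]' 40; python3 -c "
from h import *
st()
arc(3.14,3.14,1)
from station import imaging
d=imaging.get_image('side'); cv2.imwrite('pics/s16.png',cv2.resize(d['color'][130:260,130:300,::-1],None,fx=4.5,fy=4.5))"
```

```text
clock: 25.05
eef_pos: [0.4511, -0.2686, 0.062]
orientation: [-2.907, -1.19, 0.001]
wrist_force: [0.0, -3.6, 1.3]
opening: 0.0168
t 25.05 p [ 0.4511 -0.2686  0.062 ] tooly -0.7934 z [-0.001  0.    -1.   ] F [ 0.  -3.6  1.3] op 0.0168 q [-0.75  0.66  1.81 -0.    0.66  0.04]
grasp in fixture [-0.0015 -0.1216  0.0807]
in plate 0.1216 -0.0245
3.14 x 0.0 z -0.0
```

View pics/s16.png

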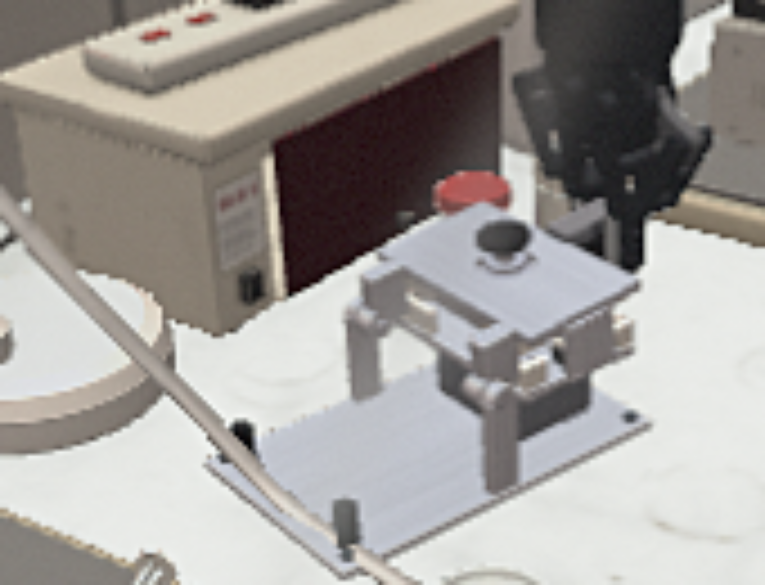

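```bash
python3 -m inch '[[[0,0,0.002,0,0,0,-1],[0,0,0.0035,0,0,0,-1],[0,0,0.0035,0,0,0,-1],[0,0,0.0035,0,0,0,-1]]]' 40; python3 -c "
from h import *
st()
arc(3.14,3.14,1)"
```

```text
clock: 25.6
eef_pos: [0.4506, -0.2691, 0.0596]
orientation: [2.906, 1.193, -0.003]
wrist_force: [-4.0, -6.9, 4.8]
opening: 0.0166
t 25.6 p [ 0.4506 -0.2691  0.0596] tooly -0.7919 z [-0.001 -0.001 -1.   ] F [-4.  -6.9  4.8] op 0.0166 q [-0.75  0.67  1.82 -0.    0.66  0.04]
grasp in fixture [-0.0014 -0.1223  0.0783]
in plate 0.1223 -0.0221
3.14 x 0.0 z -0.0
```

```bash
python3 -m inch '[[[0,0,0,0,0,0,0],[0,0,0,0,0,0,0],[0,0,0,0,0,0,0],[0,0,-0.03,0,0,0,0],[0,0,-0.08,0,0,0,-1],[0,0,-0.13,0,0,0,-1],[-0.03,-0.03,-0.13,0,0,0,-1],[-0.08,-0.08,-0.13,0,0,0,-1],[-0.08,-0.08,-0.13,0,0,0,-1]]]' 40; python3 -c "
from h import *
st()
from station import imaging
for n in('side','top'):
    d=imaging.get_image(n); np.savez(f'pics/{n}17.npz',**d)
    im=d['color'][165:255,190:300,::-1] if n=='side' else d['color'][125:245,195:335,::-1]
    cv2.imwrite(f'pics/{n}17.png',cv2.resize(im,None,fx=7 if n=='side' else 5,fy=6 if n=='side' else 5,interpolation=2))
"
```

```text
clock: 26.72
eef_pos: [0.3346, -0.265, 0.1887]
orientation: [-2.904, -1.186, 0.002]
wrist_force: [1.4, 0.1, 0.5]
opening: -0.0005
t 26.73 p [ 0.3346 -0.265   0.1887] tooly -0.795 z [-0.003  0.004 -1.   ] F [1.4 0.1 0.5] op -0.0005 q [-0.93  0.34  1.95 -0.    0.86 -0.14]
```

View pics/side17.png

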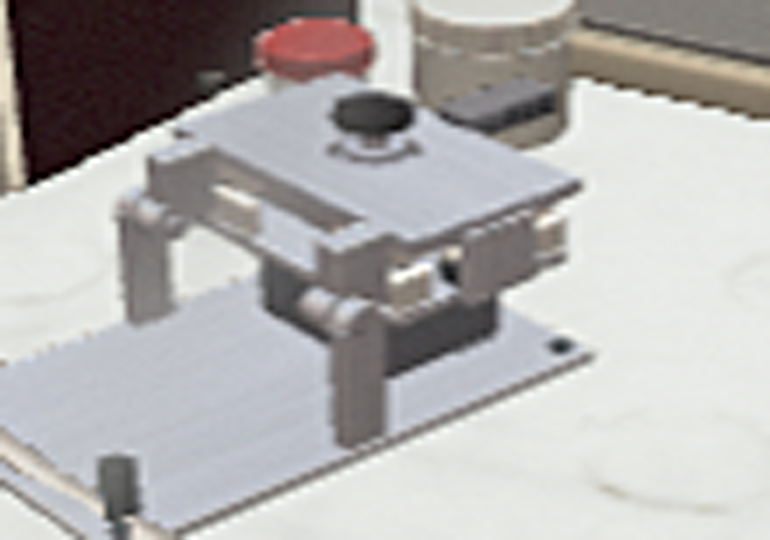

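View pics/top17.png

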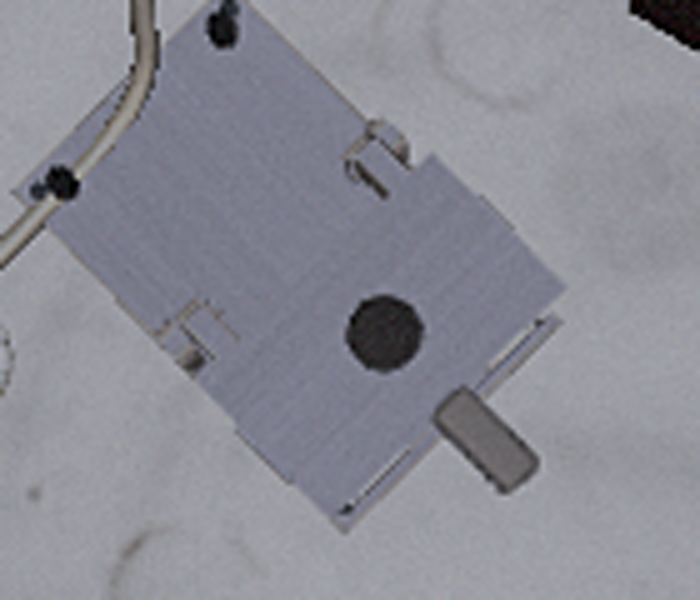

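Run:
```python
from h import *
P={}
for n,(x0,y0,fx,fy) in (("side17",(190,165,7,6)),("top17",(195,125,5,5))):
    d=load(n)
    for a in(3.0,3.05,3.1,3.14):
        def R(x,y,z): return F(x,y*np.cos(a)-z*np.sin(a),.056+y*np.sin(a)+z*np.cos(a))
        u=proj(d,[R(.062,.09,-.028),R(-.062,.09,-.028),R(0,.055,-.0465),R(0,.13,-.034),R(-.062,.018,-.028)])
        print(n,a,(((u-[x0,y0]+.5)*[fx,fy])-.5).round(0).tolist())
mv(F(0,-.055,.14),FX[2])
```

```text
side17 3.0 [[324.0, 48.0], [571.0, 153.0], [354.0, 95.0], [527.0, 43.0], [400.0, 241.0]]
side17 3.05 [[329.0, 57.0], [575.0, 162.0], [360.0, 99.0], [533.0, 55.0], [403.0, 241.0]]
side17 3.1 [[333.0, 65.0], [579.0, 171.0], [367.0, 103.0], [537.0, 68.0], [407.0, 242.0]]
side17 3.14 [[336.0, 72.0], [581.0, 178.0], [371.0, 107.0], [540.0, 79.0], [410.0, 243.0]]
top17 3.0 [[563.0, 274.0], [324.0, 511.0], [373.0, 317.0], [521.0, 466.0], [190.0, 374.0]]
top17 3.05 [[566.0, 279.0], [328.0, 514.0], [378.0, 323.0], [524.0, 471.0], [193.0, 377.0]]
top17 3.1 [[568.0, 283.0], [331.0, 518.0], [383.0, 328.0], [527.0, 476.0], [196.0, 380.0]]
top17 3.14 [[569.0, 286.0], [334.0, 520.0], [387.0, 333.0], [529.0, 479.0], [198.0, 382.0]]
shift mm [146.7  81.7  49.2] turn [-0.01 -0.01 -0.17] alt [ -0.    0.  179.8] q [-0.931  0.338  1.948  0.     0.856 -0.136]
```

```bash
python3 -m inch '[[[0.04,0.025,0,0,0,0,-1],[0.08,0.05,0,0,0,0,-1],[0.12,0.07,0.01,0,0,0,-1],[0.1467,0.0817,0.049,0,0,0,-1],[0.1467,0.0817,0.049,0,0,0,-1],[0.1467,0.0817,0.049,0,0,0,-1],[0.1467,0.0817,0.049,0,0,0,-1]]]' 40; python3 -c "
from h import *
st()
mv(F(0,-.055,.1045),FX[2])"
```

```text
clock: 27.7
eef_pos: [0.5002, -0.2235, 0.1412]
orientation: [2.906, 1.19, 0.001]
wrist_force: [0.3, -0.2, 0.7]
opening: 0.0001
t 27.7 p [ 0.5002 -0.2235  0.1412] tooly -0.7935 z [ 0.002 -0.001 -1.   ] F [ 0.3 -0.2  0.7] op 0.0001 q [-0.62  0.55  1.71 -0.    0.88  0.17]
shift mm [-0.1 -1.  36.7] turn [ 0.11 -0.01 -0.12] alt [ -0.   -0.2 179.9] q [-0.624  0.55   1.713 -0.     0.877  0.17 ]
```

```bash
python3 -m inch '[[[0,-0.001,0.02,0,0,0,-1],[0,-0.001,0.034,0,0,0,-1],[0,-0.001,0.04,0,0,0,-1],[0,-0.001,0.043,0,0,0,-1],[0,-0.001,0.043,0,0,0,-1]]]' 40; python3 -c "
from h import *
st()"; python3 -m inch '[[[0,0,0.002,0,0,0,-1],[0,0,0.004,0,0,0,-1],[0,0,0.0065,0,0,0,-1],[0,0,0.0085,0,0,0,-1],[0,0,0.0085,0,0,0,-1],[0,0,0.0085,0,0,0,-1]]]'; python3 -c "
from h import *
st()
from station import imaging
for n in('side',):
    d=imaging.get_image(n); np.savez(f'pics/{n}18.npz',**d)
    im=d['color'][165:255,190:300,::-1]
    cv2.imwrite(f'pics/{n}18.png',cv2.resize(im,None,fx=7 if n=='side' else 5,fy=6 if n=='side' else 5,interpolation=2))
"
```

```text
clock: 28.32
eef_pos: [0.4992, -0.2222, 0.0972]
orientation: [-2.907, -1.191, 0.0]
wrist_force: [-1.2, -0.6, 2.2]
opening: 0.0
t 28.32 p [ 0.4992 -0.2222  0.0972] tooly -0.793 z [-0. -0. -1.] F [-1.2 -0.6  2.2] op 0.0 q [-0.62  0.62  1.74 -0.    0.78  0.17]
clock: 29.08
eef_pos: [0.4996, -0.2223, 0.092]
orientation: [2.905, 1.191, 0.001]
wrist_force: [-6.7, 3.6, 26.7]
opening: 0.0001
t 29.07 p [ 0.4996 -0.2223  0.092 ] tooly -0.7923 z [ 0.001 -0.002 -1.   ] F [-6.7  3.6 26.7] op 0.0001 q [-0.62  0.63  1.75 -0.    0.76  0.17]
```

View pics/side18.png

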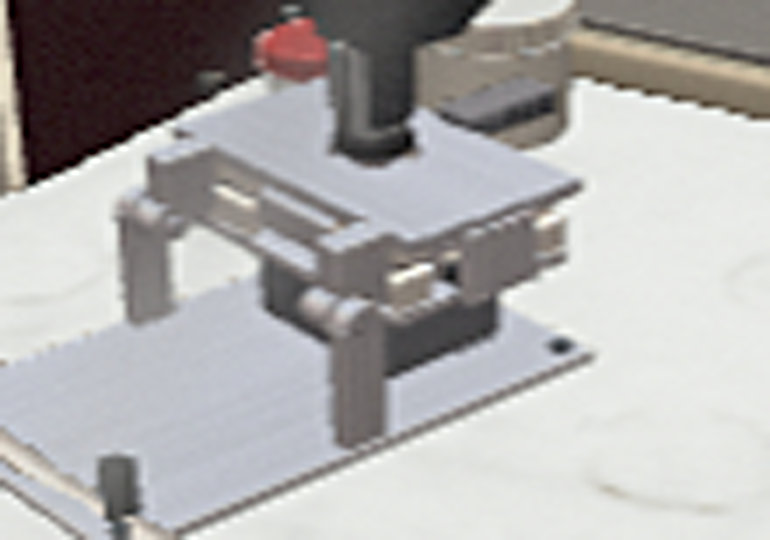

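```bash
python3 -m inch '[[[0,0,-0.008,0,0,0,-1],[0,0,-0.02,0,0,0,-1],[0,0,-0.06,0,0,0,-1],[0,0,-0.11,0,0,0,-1],[-0.04,-0.04,-0.11,0,0,0,-1],[-0.09,-0.09,-0.11,0,0,0,-1],[-0.14,-0.12,-0.11,0,0,0,-1],[-0.14,-0.12,-0.11,0,0,0,-1]]]' >/dev/null; python3 -c "
from h import *
st()
from station import imaging
for n in('side','top'):
    d=imaging.get_image(n); np.savez(f'pics/{n}19.npz',**d)
    im=d['color'][165:235,205:300,::-1] if n=='side' else d['color'][100:260,190:390,::-1]
    cv2.imwrite(f'pics/{n}19.png',cv2.resize(im,None,fx=8 if n=='side' else 4,fy=8 if n=='side' else 3.7,interpolation=2))
"
```

```text
t 30.12 p [ 0.3124 -0.2341  0.1984] tooly -0.7979 z [-0.001  0.002 -1.   ] F [ 0.4 -0.3  0.5] op -0.0001 q [-0.93  0.27  2.03  0.    0.85 -0.13]
```

View pics/side19.png

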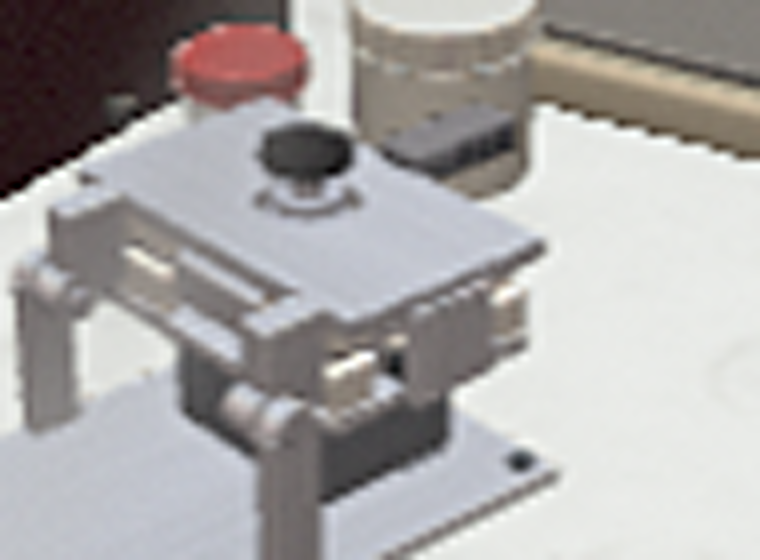

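View pics/top19.png

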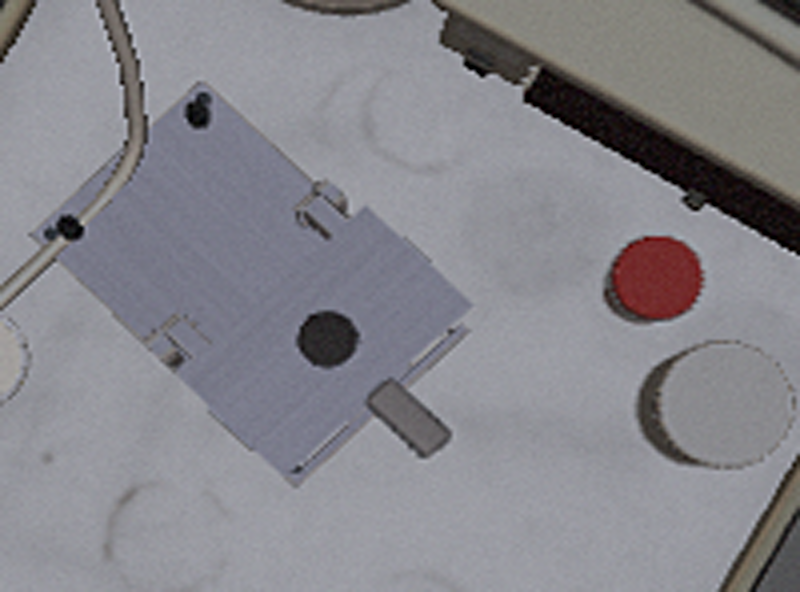

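Run:
```python
from h import *
out=[]
for n in("side17","side19"):
    d=load(n); x0,y0,k=205,180,10
    im=cv2.resize(d["color"][y0:y0+40,x0:x0+70,::-1],None,fx=k,fy=7,interpolation=cv2.INTER_CUBIC)
    def ln(A,B,c):
        q=((proj(d,[F(*A),F(*B)])-[x0,y0]+.5)*[k,7]-.5).round().astype(int); cv2.line(im,tuple(map(int,q[0])),tuple(map(int,q[1])),c,1)
    if n=="side19":
        for z,c in((.066,(0,0,255)),(.05,(0,0,255)),(.078,(255,0,0)),(.062,(255,0,0))):
            ln((.045,-.027,z),(-.045,-.027,z),c)
            ln((-.045,-.083,z),(-.045,-.027,z),c)
    out.append(im)
cv2.imwrite("pics/cmp.png",np.vstack(out))
```

```text
(no output)
```

View pics/cmp.png

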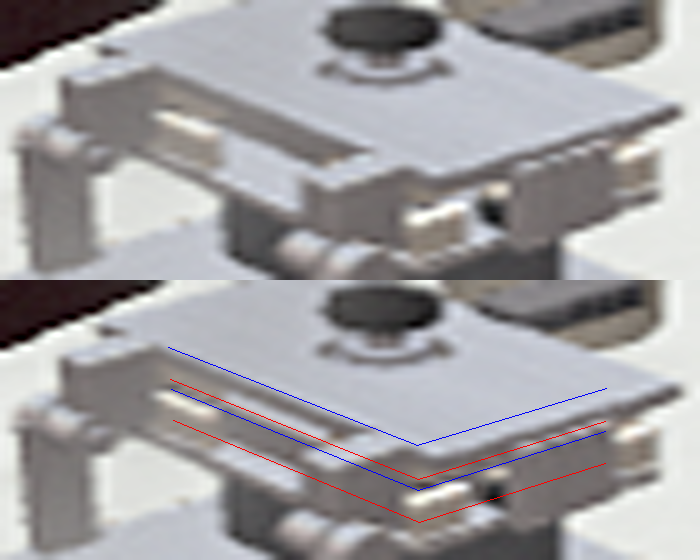

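Run:
```python
from h import *
out=[]
for n in("side17","side19"):
    d=load(n); x0,y0,k=240,192,22
    out.append(cv2.resize(d["color"][y0:y0+26,x0:x0+34,::-1],None,fx=k,fy=11,interpolation=cv2.INTER_CUBIC))
    d2=d
u=((proj(d2,[F(-.045,-.027,.066),F(-.045,-.083,.066),F(-.045,-.027,.05),F(-.045,-.083,.05)])-[240,192]+.5)*[22,11]).astype(int)
print(u)
for p in u: cv2.drawMarker(out[1],tuple(map(int,p)),(0,0,255),0,10,1)
cv2.imwrite("pics/cmp2.png",np.vstack(out))
```

```text
[[150 180]
 [563  89]
 [153 249]
 [561 156]]
```

View pics/cmp2.png

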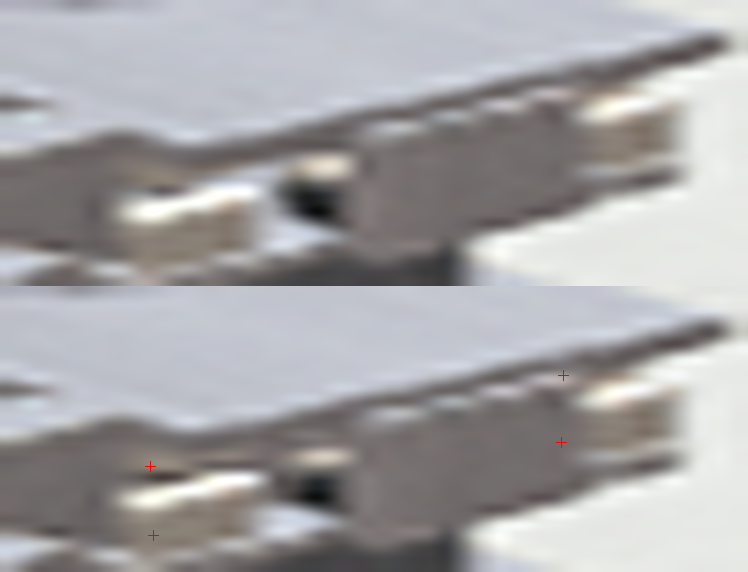

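```bash
python3 -m inch '[[[0,0,0,0,0,0,-1],[0,0,0,0,0,0,-1],[0,0,0,0,0,0,-1]]]'; python3 -c "
from station import job_done
print(job_done())"
```

```text
clock: 30.6
eef_pos: [0.3162, -0.2346, 0.1984]
orientation: [2.906, 1.194, 0.0]
wrist_force: [-0.6, 0.5, -0.7]
opening: 0.0002
the job is handed in; nothing more can be done
None
```

I laid the plate back by its handle, pressed the carrier home under both rollers, let go of it and swung the plate fully over. I then pushed the plunger to its stop (27 N), backed off, and handed the job in at about 30.6 s.

**What the last pictures showed:**
- **Plate:** its corners and the plunger head matched the fully-over position to within about a pixel.
- **Plunger:** it had sprung back out.
- **Carrier:** its hinge-side edge was level and on the line expected for the nest height (top at 66 mm). That is 12 mm lower than before the push.
- **Bystanders:** the pot and jar looked unmoved. Only the edge of the dish was in the last view; nothing went near it.
- **Arm:** it was clear of everything.

**What I could not confirm, or what disagreed:**
- **Far edge of the carrier:** the plate hides it, so I only inferred that it lies flat there and never saw it.
- **Seated height:** the side camera put the carrier's face about 1.5 mm higher than expected in the pocket. I saw the same offset with the carrier in the gripper, so I took it as calibration error.
- **Handle grip at the end of the swing:** the fingers ended about 4 mm lower than the swing geometry predicted. I took this as slip against the plate's stop, and the pictures agreed that the plate was fully over.
- **My first move command:** it was typed in mm instead of m. The one-row limit cut it to a short free move well above the bench, and nothing was touched.

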